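# Shake out the toffees and stack the tiered stand

## Robot

A 7-joint arm with a two-finger parallel gripper is mounted at the origin on the work surface. World frame = base frame: x ahead of the robot, y to its left, z up, the work surface at z = 0. Lengths are in m, angles in rad, forces in N, time in s.
With the tool pointing down it reaches from about 0.425 to 0.925 m from the base axis. Payload 6.8 kg.
Tool frame: the origin (TCP) lies between the finger pads; the fingertips stand 22 mm ahead of it and the grasp point (between the pads) lies 3 mm ahead of it; z points along the fingers, y is the line along which they close (so a half turn about z gives the same grasp; the last joint's range is limited). The gripper opens to 85 mm and grips with 20 to 120 N. Pads are 22 mm wide; open, the fingers measure 114 mm over their backs; the gripper's body (76 mm by 85 mm) begins 54 mm behind the grasp point. The pads swing forward as they close: fully open they stand 13 mm farther back than shut.
Start: joints at [-1.211, 0.477, 0.022, 1.555, -0.011, 1.109, -0.083], TCP at [0.304, 0.602, 0.253] pointing down, gripper open.
Joint ranges: [-2.96, 2.96], [-0.34, 2.1], [-1.41, 1.46], [0.24, 2.44], [-1.37, 4.51], [0.17, 1.92], [-2.96, 2.96]. Speed limits (rad/s): [2.39, 2.39, 3.14, 3.14, 3.14, 3.14, 3.14].

## Interface

Orientations are given as a unit quaternion [w, x, y, z].
In Python, from station import bot gives the robot as it stands.
- The arm moves only by the tool servo_tool, never from a script. Its argument "motion" is a list that holds one entry, the list of rows, each a list of 5 numbers: the opening, from 0 (shut) to 1 (fully open), then the shift along the world's x, y, z each as a share of 0.04 m, from -1 to 1, then the turn about the world's z as a share of 0.12 rad, from -1 to 1. A call has 1 to 20 rows; each row shifts and turns the commanded pose from where the row before left it; what a row does not reach is not made up. A row lasts 1/10 s, in which the tool goes at most 50 mm and 8.59 degrees, less where a joint would pass 70% of its speed; a pose out of reach is approached as far as the arm can. A call with a number of a shift or a turn outside -1 to 1 is refused whole. A call with a gripper value outside its range is refused whole. The fingers move at their own pace and stop on an object; "newtons" is the grip in N (left out, the last holds). Time passes only in rows, so rows that do not move let the fingers close. It gives the time, the measured TCP pose, the force, the opening and the grip force at its end, in the units of the state.
- bot.get_obs(): the state, without advancing time (a new reading comes with each control period).
- bot.read_camera(name): name is "side" or "top"; returns (picture, depth): 480x640x3 uint8, red, green, blue; 480x640 float32, m along the optical axis (not along the pixel's ray), 0 where there is no reading.
- bot.get_calibration(name): a dict with "fovy" (degrees; the focal length in pixels is half the picture's height over the tangent of half this angle, whatever the lens; pixels are square), "cx", "cy" (the principal point, pixels), "view" (4x4, takes a point from world to camera coordinates). Camera axes: x right, y down, z forward; pixel columns grow to the right and rows downward; lengths in m; the calibration is good to about 2 mm. A picture is of the moment at which its call begins. get_calibration takes no time and is no camera call.
- bot.hand_in(): hands the job in; it is judged then, once.
The state is a dict: "t": time; "q": joint angles; "joint_vel": joint speeds; "joint_torque": joint torques, N m; "eef_pos": TCP position; "tool_rot": TCP orientation; "contact_force": force on the tool from outside, world axes, zero at the start; "torque": the same for the moment, N m; "gripper_width": opening from 0.0 (shut) to 1.0 (fully open); "grasp_force": force on a finger pad.
Only numpy, scipy, OpenCV 4.12 (cv2) and the standard library are available. Lean on these libraries where they do the work, as an engineer would, in place of code of your own. Each camera call takes 0.05 s, during which the arm holds its last target. There are 200 camera calls.

## Task

Clear the tins from the pan of the stand and stand them upright on the dark slate. Then pick up the shaker, tip it over the pan and shake out all the toffees so that they lie in the pan in a single layer with at least one in each of its four quarters (any that go astray may be picked up and put there). Only then stack both trays on the stand, in either order, each with all four corner holes down over the four posts and sitting flat and fully down on what is below. Leave the shaker upright on its cork mat, keep the trays upright all along and do not knock over the sauce bottle.

Things in the scene. Friction and masses are not known exactly. Their poses are not given: they have to be found in the camera images.
- stand: Fixed base of the tiered stand: brown plate 124 (x) x 190 (y) x 10 mm; origin at the centre of its underside, z up. Four upright steel posts, 10 mm thick, at x +-40, y +-73 mm, from the plate's top to z 94 mm, the last 10 mm tapering to 3 mm. Between the posts at +y and those at -y a gripper has 136 mm of room, also down low.
- pan (a point): Centre of the stand's white pan floor, 10 mm above the stand's origin, same axes. Pan floor inside the walls: 92 (x) x 102 (y) mm; walls 3 mm thick, 14 mm high. Blue lines through this point along x and y split the floor into four quarters.
- shaker: White toffee shaker box 108 (x) x 52 (y) x 34 mm, walls 3 mm, closed but for slits in the roof and its mouth, the whole -x end (46 x 28 mm, no lip, orange rim). Origin: centre of its underside. Orange grip fin on top: 44 (x) x 14 (y) mm, z 34 to 64 mm, centred at x +4 mm. 0.16 kg empty. Level, it keeps the toffees by friction (about 0.6); tipped mouth-down 30 to 45 degrees they slide out.
- shaker_mouth (a point): Lower edge of the shaker's mouth, on the inner floor: at x -54, z 3 mm in the shaker's frame.
- mat: Fixed cork mat 130 (x) x 90 (y) x 3 mm, origin at the centre of its underside: the shaker's place.
- tin1: Yellow tin with an aluminium lid, 40 mm across, 42 mm tall, 0.08 kg; origin at the centre of its underside. Stands in the stand's pan at the start.
- tin2: Green tin with an aluminium lid, 40 mm across, 42 mm tall, 0.08 kg; origin at the centre of its underside. Stands in the stand's pan at the start.
- slate: Fixed dark slate, 64 (x) x 120 (y) x 4 mm, origin at the centre of its underside: where the tins go.
- tray1: Tray, red legs and handle. Plate 108 (x) x 174 (y), z 31 to 36 mm, a square 16 mm hole at each corner (x +-40, y +-73), on two leg panels (60 along x, 4 thick, z 0 to 31, at y +-60.5). Origin: centre, level with the leg bottoms. Fin handle, central, 12 (x) x 50 (y) mm, z 36 to 58 mm; biscuits (8 mm) fixed on it. 0.3 kg. Seated, its origin is 10 mm above the stand's, or 46 if on the other tray.
- tray2: Tray, blue legs and handle. Plate 108 (x) x 174 (y), z 31 to 36 mm, a square 16 mm hole at each corner (x +-40, y +-73), on two leg panels (60 along x, 4 thick, z 0 to 31, at y +-60.5). Origin: centre, level with the leg bottoms. Fin handle, central, 12 (x) x 50 (y) mm, z 36 to 58 mm; biscuits (8 mm) fixed on it. 0.3 kg. Seated, its origin is 10 mm above the stand's, or 46 if on the other tray.
- toffee1: Brown toffee cube, 20 mm, hard, about 11 g; origin at its centre. Starts inside the shaker; absent in some starts.
- toffee2: Brown toffee cube, 20 mm, hard, about 11 g; origin at its centre. Starts inside the shaker; absent in some starts.
- toffee3: Brown toffee cube, 20 mm, hard, about 11 g; origin at its centre. Starts inside the shaker; absent in some starts.
- toffee4: Brown toffee cube, 20 mm, hard, about 11 g; origin at its centre. Starts inside the shaker; absent in some starts.
- toffee5: Brown toffee cube, 20 mm, hard, about 11 g; origin at its centre. Starts inside the shaker; absent in some starts.
- toffee6: Brown toffee cube, 20 mm, hard, about 11 g; origin at its centre. Starts inside the shaker; absent in some starts.
- toffee7: Brown toffee cube, 20 mm, hard, about 11 g; origin at its centre. Starts inside the shaker; absent in some starts.
- sauce_bottle: Amber sauce bottle, 56 mm thick, 150 mm tall, standing loose beyond the stand; origin at the centre of its underside. To be left standing.

How it is judged:
By the outcome, as a careful person would: the job done as asked, in the order asked, and still so for the second after the job is handed in, with the robot touching nothing.
Of toffee1, toffee2, toffee3, toffee4, toffee5, toffee6, toffee7 only 5 to 7 are there at a start; the rules pass over those that are not, and their reading is None.
At some moment in a run one of tray1, tray2 may be knocked a few centimetres aside while the robot is not near it.
It also fails if it takes over 210 s, if anything falls off the work surface, if the arm or the gripper's body presses on something with over 40 N, if the wrist force passes 120 N, or if a joint passes its speed limit or range.

## Working session

There is one attempt and no reset: what is moved stays moved. The work goes in short steps, Python scripts to look and compute and a tool call to move; the robot and the scene stay as the last step left them, time stands still between calls to the robot, and variables do not carry over. Pictures are saved under pics/ and viewed, at most 14 in all, crops included, and the job is handed in when it is done.

Besides the shell and the picture viewer there is one more tool, called after "Call:" in YAML: its name, and indented under it one key for each argument. servo_tool: Moves the arm, as the interface text tells. Shift numbers are shares of 0.04 m and turn numbers shares of 0.12 rad, none past 1 either way. Its arguments: {"type":"object","properties":{"motion":{"type":"array"},"newtons":{"type":"number"}},"required":["motion"]}

```bash
ls; mkdir -p pics; python3 - <<'E'
from station import bot
import cv2,numpy as np
print(bot.get_obs())
for n in("side","top"):
    p,d=bot.read_camera(n);cv2.imwrite(f"pics/{n}0.png",p[...,::-1]);np.savez(f"{n}0.npz",p=p,d=d)
    print(n,bot.get_calibration(n))
E
```

```text
pics
{'t': 0.0, 'q': array([-1.21109847,  0.47780884,  0.02230824,  1.55645813, -0.01149932,
        1.10930844, -0.08308463]), 'joint_vel': array([ 0.00156477,  0.00115469,  0.00081974,  0.00195173, -0.00013648,
       -0.00093418,  0.00075895]), 'joint_torque': array([ 7.70651550e-04, -5.96467388e+01,  1.60809863e+00, -2.81205279e+01,
        1.24327355e-02,  9.34716052e-03, -2.68665900e-05]), 'eef_pos': array([0.30411394, 0.60198345, 0.2523164 ]), 'tool_rot': array([-1.53845145e-04,  2.31740232e-01,  9.72777263e-01, -9.14700401e-04]), 'contact_force': array([-0.07599697,  0.10172269,  0.4064113 ]), 'torque': array([ 0.03886813, -0.01234072,  0.00025433]), 'grasp_force': 0.0, 'gripper_width': 0.9953555971361104}
side {'fovy': 57.98795220231619, 'cx': 319.1005492141737, 'cy': 244.214045643332, 'view': array([[ 0.7042508 , -0.7098137 , -0.01397571, -0.38735173],
       [-0.54260457, -0.52544875, -0.65535021,  0.32862348],
       [ 0.45783304,  0.46911419, -0.75519586,  0.66024357],
       [ 0.        ,  0.        ,  0.        ,  1.        ]])}
top {'fovy': 56.04074189980797, 'cx': 324.9031662275727, 'cy': 241.34224672747223, 'view': array([[ 5.32823916e-03, -9.99953628e-01, -8.02189759e-03,
         1.35736925e-04],
       [-9.98230405e-01, -4.84359976e-03, -5.92671715e-02,
         5.39273514e-01],
       [ 5.92255683e-02,  8.32349174e-03, -9.98209924e-01,
         8.36329993e-01],
       [ 0.00000000e+00,  0.00000000e+00,  0.00000000e+00,
         1.00000000e+00]])}
```

View pics/top0.png

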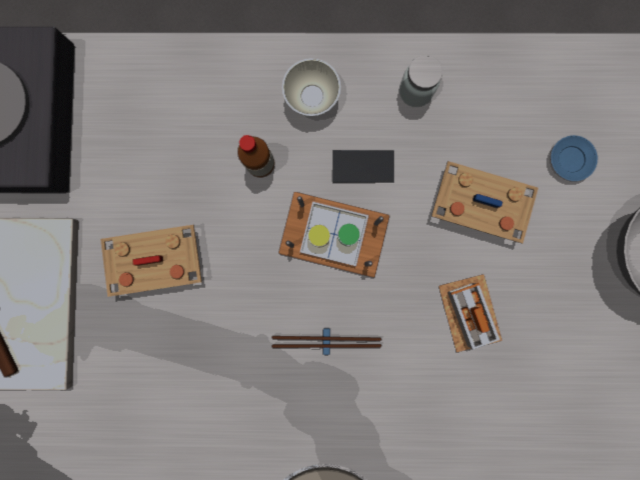

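View pics/side0.png

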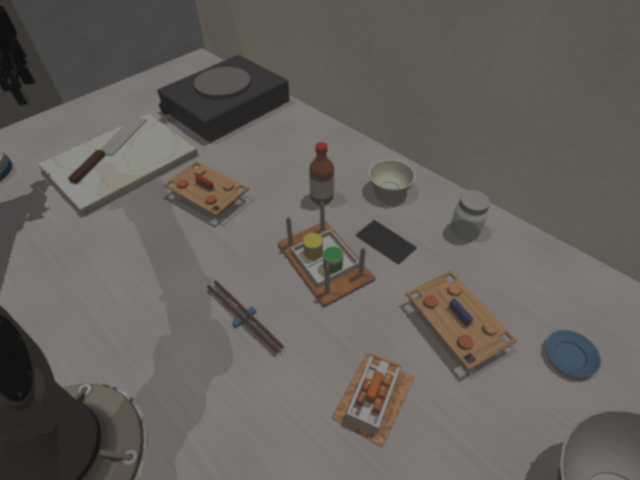

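```bash
cat > h.py <<'E'
from station import bot
import cv2,numpy as np
def look(n,save=None):
    p,d=bot.read_camera(n)
    if save: cv2.imwrite(f"pics/{save}.png",p[...,::-1])
    return p,d,cloud(n,d)
def ray(n,uv,z):
    "pixels (N,2) -> world points on plane z"
    c=bot.get_calibration(n);f=240/np.tan(np.radians(c["fovy"]/2));V=c["view"];R=V[:3,:3];o=-R.T@V[:3,3]
    uv=np.atleast_2d(uv).astype(float)
    r=np.c_[(uv[:,0]-c["cx"])/f,(uv[:,1]-c["cy"])/f,np.ones(len(uv))]@R
    return o+r*((z-o[2])/r[:,2])[:,None]
def cloud(n,d):
    c=bot.get_calibration(n);f=240/np.tan(np.radians(c["fovy"]/2));V=c["view"];R=V[:3,:3]
    v,u=np.mgrid[:480,:640]
    P=np.dstack([(u-c["cx"])/f*d,(v-c["cy"])/f*d,d])
    W=(P-V[:3,3])@R; W[d==0]=np.nan
    return W
def rect(xy):
    "min-area rect of metric points: centre, long side, short side, yaw of long side (deg)"
    (c,s,a)=cv2.minAreaRect((xy[:,:2]*1000).astype(np.float32))
    if s[0]<s[1]: s=(s[1],s[0]);a+=90
    return np.round(c,1),np.round(s,1),round((a+90)%180-90,2)
def hsv(p): return cv2.cvtColor(p,cv2.COLOR_RGB2HSV)
def blob(m,k=0):
    n,l,s,c=cv2.connectedComponentsWithStats(m.astype(np.uint8))
    i=1+np.argsort(-s[1:,4])[k]; return l==i
E
python3 - <<'E'
from h import *
for n in("top","side"):
    z=np.load(n+"0.npz");p=z["p"];W=cloud(n,z["d"]);H=hsv(p)
    boxes={"top":dict(stand=(278,188,392,280),t1=(98,222,204,300),t2=(428,160,540,246),slate=(328,145,400,188),shk=(436,270,504,356),bot=(236,132,276,180),table=(420,380,600,460),stove=(0,40,60,180),board=(0,230,70,380),jar=(400,55,445,105)),
     "side":dict(stand=(275,200,378,302),t1=(160,160,250,222),t2=(402,270,518,374),shk=(330,348,416,442),table=(150,330,200,440))}[n]
    for k,(a,b,c,d) in boxes.items():
        w=W[b:d,a:c].reshape(-1,3);w=w[np.isfinite(w[:,2])]
        print(n,k,"z pct",np.round(np.percentile(w[:,2],[1,10,30,50,70,90,99])*1000,1))
    def msk(box,lo,hi):
        m=np.zeros((480,640),bool);a,b,c,d=box;m[b:d,a:c]=True
        return m&(cv2.inRange(H,lo,hi)>0)
    for k,box,lo,hi in [("yellow","stand",(24,120,80),(34,255,255)),("green","stand",(50,120,50),(75,255,255)),("redH","t1",(0,180,90),(4,255,255)),("redH2","t1",(172,150,60),(180,255,255)),("blueH","t2",(100,150,30),(125,255,255)),("orange","shk",(5,180,120),(14,255,255))]:
        m=msk(boxes[box],lo,hi)
        if m.sum()<5: print(k,"none");continue
        w=W[m];print(n,k,m.sum(),np.round(np.nanmedian(w,0)*1000,1),np.nanpercentile(w[:,2],[5,95])*1000, rect(w[np.isfinite(w[:,2])]))
z=np.load("top0.npz");p=z["p"]
a=cv2.resize(p[185:285,270:400],None,fx=4,fy=4,interpolation=2);b=cv2.resize(p[265:365,420:520],None,fx=4,fy=4,interpolation=2)
cv2.imwrite("pics/c1.png",cv2.resize(np.hstack([a,b]),None,fx=.85,fy=.85)[...,::-1])
E
```

```text
top stand z pct [-3.3 -1.3  0.9  8.7 10.5 25.1 78. ]
top t1 z pct [-3.3 -1.3  1.  34.6 36.1 40.1 57.4]
top t2 z pct [-3.3 -1.4  0.4 33.9 35.9 38.7 57.4]
top slate z pct [-3.2 -1.   1.2  2.9  4.   5.3  7.1]
top shk z pct [-3.4 -1.5  0.2  2.1  7.3 37.  66.9]
top bot z pct [ -3.2  -1.3   0.7  60.5 100.9 147.5 151.3]
top table z pct [-4.1 -2.5 -1.4 -0.6  0.2  1.3  2.9]
top stove z pct [42.4 61.2 68.7 69.9 71.2 81.5 83.9]
top board z pct [19.8 22.5 23.7 24.5 25.3 26.7 40.4]
top jar z pct [-2.6 -0.7 12.4 62.9 88.9 90.9 92.6]
top yellow 318 [548.6  13.4  51.6] [49.21556733 53.85180423] (array([548.5,  13.7]), array([35.8, 34.9]), 27.01)
top green 300 [550.8 -39.3  51.7] [49.55400842 53.9270605 ] (array([551.2, -39.7]), array([34.8, 33.4]), -44.75)
top redH 142 [501.6 324.1  57.4] [55.08836713 59.55517547] (array([501.6, 323.9]), array([45.4, 10. ]), -81.62)
redH2 none
top blueH 153 [ 612.4 -290.    57.6] [54.30538772 60.34933832] (array([ 612.5, -290.2]), array([47.3, 10.4]), 72.9)
top orange 177 [ 401.1 -273.9   66.1] [24.90740546 68.68881011] (array([ 418.1, -269.5]), array([74.9, 34.3]), 21.25)
side stand z pct [-3.7 -2.  -0.7  1.2  9.4 36.2 79.4]
side t1 z pct [-3.8 -2.2 -0.9  0.8 34.3 37.1 55.5]
side t2 z pct [-3.4 -2.  -0.7  0.6 34.7 37.  56. ]
side shk z pct [-2.7 -1.4 -0.1  1.6  4.4 36.3 66.6]
side table z pct [-3.1 -1.9 -1.  -0.3  0.3  1.2  2.4]
side yellow 191 [546.5  14.4  51.1] [49.43854954 52.6627476 ] (array([546.1,  13.4]), array([35.3, 34.9]), 85.17)
side green 16 [545.2 -45.   51.5] [50.06037164 52.60963616] (array([546.5, -41.3]), array([23.1, 15.4]), 79.22)
redH none
redH2 none
blueH none
orange none
```

View pics/c1.png

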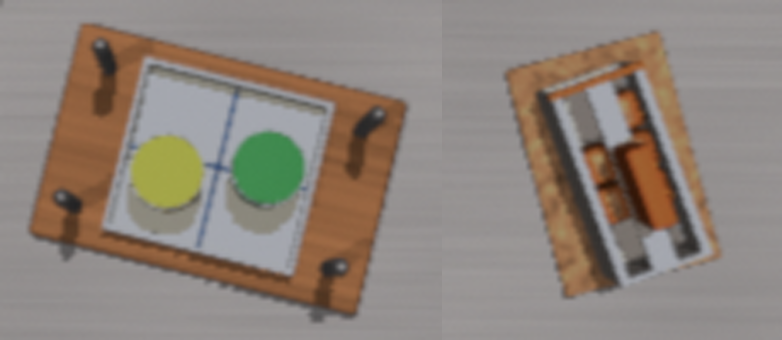

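```bash
cat > m.py <<'E'
from h import *
def reg(W,x0,x1,y0,y1,z0,z1):
    return (W[...,0]>x0)&(W[...,0]<x1)&(W[...,1]>y0)&(W[...,1]<y1)&(W[...,2]>z0)&(W[...,2]<z1)
def mrect(n,m,z):
    m=blob(cv2.morphologyEx(m.astype(np.uint8),cv2.MORPH_OPEN,np.ones((3,3))))
    v,u=np.nonzero(m); 
    return rect(ray(n,np.c_[u,v],z))
E
python3 - <<'E'
from m import *
z=np.load("top0.npz");p=z["p"];W=cloud("top",z["d"]);H=hsv(p)
print("tray1",mrect("top",reg(W,.43,.57,.21,.43,.028,.07),.036))
print("tray2",mrect("top",reg(W,.53,.69,-.40,-.18,.028,.07),.036))
br=(H[...,0]<20)&(H[...,1]>110)
V=(W[...,0]>.46)&(W[...,0]<.64)&(W[...,1]>-.12)&(W[...,1]<.10)
print("plate",mrect("top",reg(W,.46,.64,-.12,.10,.006,.2)|(br&V),.010))
sat=H[...,1]; wh=(sat<60)&(H[...,2]>150)&reg(W,.49,.62,-.10,.07,-.01,.04)
print("pan",mrect("top",reg(W,.49,.62,-.085,.06,.016,.035),.024))
for s in ((.06,.2),):
  pm=reg(W,.46,.64,-.12,.10,.062,.11)
  n,l,st,c=cv2.connectedComponentsWithStats(pm.astype(np.uint8))
  for i in range(1,n):
    w=W[l==i]; w=w[w[:,2]>np.percentile(w[:,2],60)]; print("post",st[i,4],np.round(w.mean(0)*1000,1),np.round(W[l==i][:,2].max()*1000))
r=reg(W,.36,.50,-.33,-.2,-.02,.1)
print("mat+shk",mrect("top",r&(H[...,1]>80),.003))
print("roof",mrect("top",reg(W,.36,.50,-.33,-.2,.027,.045),.034))
print("fin",mrect("top",reg(W,.36,.50,-.33,-.2,.058,.075),.064))
dk=(H[...,2]<60)&reg(W,.62,.76,-.16,.0,-.02,.02)
print("slate",mrect("top",dk,.004))
b=reg(W,.6,.8,.08,.22,.14,.16);print("bottle top",np.nanmean(W[b],0))
b=reg(W,.6,.8,.08,.22,.02,.16);print("bottle",np.nanpercentile(W[b],[2,50,98],axis=0))
print("slateV",H[150:185,340:390,2].mean())
n="side";z=np.load("side0.npz");W=cloud(n,z["d"]);H=hsv(z["p"])
print("tray1",mrect(n,reg(W,.43,.57,.21,.43,.03,.045),.036))
print("tray2",mrect(n,reg(W,.53,.69,-.40,-.18,.03,.045),.036))
pm=reg(W,.46,.64,-.12,.10,.06,.11)
k,l,st,c=cv2.connectedComponentsWithStats(pm.astype(np.uint8))
for i in range(1,k): 
    w=W[l==i]; w=w[w[:,2]>np.percentile(w[:,2],30)];print("post",st[i,4],np.round(w.mean(0)*1000,1))
E
```

```text
tray1 (array([501.8, 325.2]), array([175.1, 108. ]), -80.91)
tray2 (array([ 613. , -291.5]), array([174.9, 108.8]), 73.39)
plate (array([553.8, -13. ]), array([189.2, 123.2]), 76.29)Traceback (most recent call last):
  File "<stdin>", line 9, in <module>
  File "m.py", line 5, in mrect
    m=blob(cv2.morphologyEx(m.astype(np.uint8),cv2.MORPH_OPEN,np.ones((3,3))))
  File "h.py", line 27, in blob
    i=1+np.argsort(-s[1:,4])[k]; return l==i
        ~~~~~~~~~~~~~~~~~~~~^^^
IndexError: index 0 is out of bounds for axis 0 with size 0
```

```bash
python3 - <<'E'
from m import *
z=np.load("top0.npz");p=z["p"];W=cloud("top",z["d"]);H=hsv(p)
pm=reg(W,.46,.64,-.12,.10,.062,.11)
n,l,st,c=cv2.connectedComponentsWithStats(pm.astype(np.uint8))
for i in range(1,n):
    w=W[l==i]; print("post",st[i,4],np.round(w.mean(0)*1000,1),np.round(w[:,2].max()*1000))
t=np.radians(-13.71);R=np.array([[np.cos(t),-np.sin(t)],[np.sin(t),np.cos(t)]])
for a in(-40,40):
  for b in (-73,73): print("exp post",np.round(np.array([553.8,-13])+R@[a,b],1))
r=reg(W,.34,.52,-.35,-.18,-.02,.1)
def t_(n,f):
    try: print(n,f())
    except Exception as e: print(n,e)
t_("mat+shk",lambda:mrect("top",r&(H[...,1]>70),.003))
t_("roof",lambda:mrect("top",reg(W,.34,.52,-.35,-.18,.027,.080),.034))
t_("fin",lambda:mrect("top",reg(W,.34,.52,-.35,-.18,.058,.080),.064))
t_("slate",lambda:mrect("top",(H[...,2]<60)&reg(W,.62,.76,-.16,.02,-.02,.02),.004))
b=reg(W,.6,.8,.08,.22,.14,.16);print("bottle top",np.nanmean(W[b],0))
b=reg(W,.6,.8,.08,.22,.02,.16);print("bottle",np.nanpercentile(W[b],[2,50,98],axis=0))
n="side";z=np.load("side0.npz");W=cloud(n,z["d"]);H=hsv(z["p"])
t_("tray1s",lambda:mrect(n,reg(W,.43,.57,.21,.43,.03,.045),.036))
t_("tray2s",lambda:mrect(n,reg(W,.53,.69,-.40,-.18,.03,.045),.036))
t_("fins",lambda:mrect(n,reg(W,.34,.52,-.35,-.18,.06,.08),.064))
t_("roofs",lambda:mrect(n,reg(W,.34,.52,-.35,-.18,.03,.040),.034))
pm=reg(W,.46,.64,-.12,.10,.06,.11)
k,l,st,c=cv2.connectedComponentsWithStats(pm.astype(np.uint8))
for i in range(1,k): print("post",st[i,4],np.round(W[l==i].mean(0)*1000,1))
o=bot.get_obs();from scipy.spatial.transform import Rotation as Q
q=o["tool_rot"];print(Q.from_quat(q,scalar_first=True).as_matrix().round(3),o["t"])
E
```

```text
post 35 [608.4  47.6  83.5] 95.0
post 36 [574.2 -92.1  83.8] 93.0
post 30 [531.5  66.7  85.8] 95.0
post 29 [497.6 -73.2  85.9] 95.0
exp post [497.6 -74.4]
exp post [532.2  67.4]
exp post [575.4 -93.4]
exp post [610.   48.4]
mat+shk (array([ 407.7, -271.7]), array([125.2,  89.4]), 14.65)
roof (array([ 403.2, -270.8]), array([109.8,  54.5]), 20.09)
fin (array([ 399.5, -271.8]), array([44.6, 15.3]), 19.92)
slate (array([685.4, -69. ]), array([114.3,  60.7]), -89.82)
bottle top [0.6899178  0.12902869 0.14910261]
bottle [[0.66324502 0.10241715 0.02703388]
 [0.68059531 0.12256171 0.1016965 ]
 [0.70953882 0.15208061 0.1511548 ]]
tray1s (array([498.5, 321.5]), array([177.7, 110.6]), -81.1)
tray2s (array([ 609.7, -293.4]), array([174.7, 110.4]), 73.51)
fins (array([ 397. , -274.1]), array([44.8, 14. ]), 19.86)
roofs (array([ 401.5, -272.2]), array([112. ,  53.2]), 20.53)
post 56 [605.7  45.2  77.6]
post 56 [528.6  63.6  76.8]
post 61 [571.2 -96.4  77. ]
post 60 [493.6 -77.9  77.7]
[[-0.893  0.451 -0.001]
 [ 0.451  0.893 -0.001]
 [-0.    -0.002 -1.   ]] 0.1
```

Call:
servo_tool:
  motion:
    - [[1, 0.34, -0.82, -0.14, -0.62], [1, 0.34, -0.82, -0.14, -0.62], [1, 0.34, -0.82, -0.14, -0.62], [1, 0.34, -0.82, -0.14, -0.62], [1, 0.34, -0.82, -0.14, -0.62], [1, 0.34, -0.82, -0.14, -0.62], [1, 0.34, -0.82, -0.14, -0.62], [1, 0.34, -0.82, -0.14, -0.62], [1, 0.34, -0.82, -0.14, -0.62], [1, 0.34, -0.82, -0.14, -0.62], [1, 0.34, -0.82, -0.14, -0.62], [1, 0.34, -0.82, -0.14, -0.62], [1, 0.34, -0.82, -0.14, -0.62], [1, 0.34, -0.82, -0.14, -0.62], [1, 0.34, -0.82, -0.14, -0.62], [1, 0.34, -0.82, -0.14, -0.62], [1, 0.34, -0.82, -0.14, -0.62], [1, 0.34, -0.82, -0.14, -0.62], [1, 0, 0, 0, 0], [1, 0, 0, 0, 0]]
  newtons: 30

```text
t: 2.1
eef_pos: [0.5489, 0.0114, 0.1521]
tool_rot: [-0.0, 0.786, 0.618, -0.001]
contact_force: [-0.4, 0.6, 0.3]
gripper_width: 0.996
grasp_force: 0.0
```

Call:
servo_tool:
  motion:
    - [[1, -0.035, 0.05, -0.6, 0], [1, 0, 0, -0.6, 0], [1, 0, 0, -0.6, 0], [1, 0, 0, -0.5, 0], [1, 0, 0, -0.45, 0], [1, 0, 0, 0, 0], [0.3, 0, 0, 0, 0], [0.3, 0, 0, 0, 0], [0.3, 0, 0, 0, 0], [0.3, 0, 0, 0, 0], [0.3, 0, 0, 0, 0], [0.3, 0, 0, 0, 0], [0.3, 0, 0, 0, 0], [0.3, 0, 0, 0, 0]]

```text
t: 3.5
eef_pos: [0.5485, 0.0144, 0.0436]
tool_rot: [0.0, 0.785, 0.619, 0.001]
contact_force: [-1.5, 0.2, 7.2]
gripper_width: 0.459
grasp_force: 29.8
```

Call:
servo_tool:
  motion:
    - [[0.3, 0, 0, 0.5, 0], [0.3, 0, 0, 0.8, 0], [0.3, 0, 0, 0.8, 0], [0.3, 0, 0, 0, 0]]

```text
t: 3.9
eef_pos: [0.5505, 0.014, 0.1306]
tool_rot: [0.002, 0.786, 0.619, 0.003]
contact_force: [0.2, -0.1, -0.9]
gripper_width: 0.458
grasp_force: 30.6
```

Call:
servo_tool:
  motion:
    - [[0.3, 0.57, -0.225, 0, 0], [0.3, 0.57, -0.225, 0, 0], [0.3, 0.57, -0.225, 0, 0], [0.3, 0.57, -0.225, 0, 0], [0.3, 0.57, -0.225, 0, 0], [0.3, 0.57, -0.225, 0, 0], [0.3, 0, 0, -0.6, 0], [0.3, 0, 0, -0.6, 0], [0.3, 0, 0, -0.6, 0], [0.3, 0, 0, -0.3, 0], [0.3, 0, 0, 0, 0], [0.3, 0, 0, -0.1, 0], [0.3, 0, 0, 0, 0]]

```text
t: 5.2
eef_pos: [0.6851, -0.04, 0.0393]
tool_rot: [0.0, 0.786, 0.619, 0.001]
contact_force: [-0.3, -0.4, -0.7]
gripper_width: 0.457
grasp_force: 30.6
```

Call:
servo_tool:
  motion:
    - [[0.3, 0, 0, -0.05, 0], [0.3, 0, 0, 0, 0], [1, 0, 0, 0, 0], [1, 0, 0, 0, 0], [1, 0, 0, 0, 0], [1, 0, 0, 0.75, 0], [1, 0, 0, 0.75, 0], [1, 0, 0, 0.75, 0], [1, -0.84, 0, 0, 0], [1, -0.84, 0, 0, 0], [1, -0.84, 0, 0, 0], [1, -0.84, 0, 0, 0], [1, 0, 0, 0, 0]]

```text
t: 6.5
eef_pos: [0.5451, -0.0403, 0.1259]
tool_rot: [-0.002, 0.786, 0.618, -0.002]
contact_force: [-0.5, -0.3, 1.7]
gripper_width: 0.998
grasp_force: 0.0
```

Call:
servo_tool:
  motion:
    - [[1, 0, 0, 0, 0], [1, 0, 0, -0.6, 0], [1, 0, 0, -0.6, 0], [1, 0, 0, -0.6, 0], [1, 0, 0, -0.25, 0], [1, 0, 0, 0, 0], [0.3, 0, 0, 0, 0], [0.3, 0, 0, 0, 0], [0.3, 0, 0, 0, 0], [0.3, 0, 0, 0, 0], [0.3, 0, 0, 0, 0], [0.3, 0, 0, 0, 0], [0.3, 0, 0, 0, 0]]

```text
t: 7.8
eef_pos: [0.551, -0.0399, 0.0456]
tool_rot: [0.0, 0.786, 0.619, 0.001]
contact_force: [-0.6, 0.8, 5.8]
gripper_width: 0.461
grasp_force: 29.8
```

Call:
servo_tool:
  motion:
    - [[0.3, 0, 0, 0.6, 0], [0.3, 0, 0, 0.8, 0], [0.3, 0, 0, 0.7, 0], [0.3, 0.55, -0.24, 0, 0], [0.3, 0.55, -0.24, 0, 0], [0.3, 0.55, -0.24, 0, 0], [0.3, 0.55, -0.24, 0, 0], [0.3, 0.55, -0.24, 0, 0], [0.3, 0.55, -0.24, 0, 0], [0.3, 0, 0, -0.6, 0], [0.3, 0, 0, -0.6, 0], [0.3, 0, 0, -0.6, 0], [0.3, 0, 0, -0.4, 0], [0.3, 0, 0, 0, 0], [0.3, 0, 0, 0, 0]]

```text
t: 9.3
eef_pos: [0.6822, -0.0976, 0.0405]
tool_rot: [0.0, 0.786, 0.619, -0.0]
contact_force: [0.2, -0.2, 0.1]
gripper_width: 0.459
grasp_force: 32.7
```

Call:
servo_tool:
  motion:
    - [[0.3, 0, 0, -0.02, 0], [0.3, 0, 0, 0, 0], [1, 0, 0, 0, 0], [1, 0, 0, 0, 0], [1, 0, 0, 0, 0], [1, 0, 0, 0.8, 0], [1, 0, 0, 0.8, 0], [1, 0, 0, 0.8, 0], [1, -0.73, -0.445, 0, -0.82], [1, -0.73, -0.445, 0, -0.82], [1, -0.73, -0.445, 0, -0.82], [1, -0.73, -0.445, 0, -0.82], [1, -0.73, -0.445, 0, -0.82], [1, -0.73, -0.445, 0, -0.82], [1, -0.73, -0.445, 0, -0.82], [1, -0.73, -0.445, 0, -0.82], [1, -0.73, -0.445, 0, -0.82], [1, -0.73, -0.445, 0, -0.82], [1, 0, 0, 0, 0], [1, 0, 0, 0, 0]]

```text
t: 11.3
eef_pos: [0.3901, -0.2758, 0.136]
tool_rot: [0.0, 0.985, 0.174, 0.0]
contact_force: [1.3, 0.6, 0.4]
gripper_width: 1.003
grasp_force: 0.0
```

```bash
python3 - <<'E'
from m import *
p,d,W=look("top","a1")
b=reg(W,.62,.76,-.16,.02,.035,.06);n,l,st,c=cv2.connectedComponentsWithStats(b.astype(np.uint8))
for i in range(1,n):
    if st[i,4]>30: print(st[i,4],np.nanmean(W[l==i],0).round(4))
o=bot.get_obs();print(o["t"],o["eef_pos"],o["tool_rot"],o["q"])
p,d,W=look("side","a1s")
b=reg(W,.62,.76,-.16,.02,.035,.06);n,l,st,c=cv2.connectedComponentsWithStats(b.astype(np.uint8))
for i in range(1,n):
    if st[i,4]>30: print("side",st[i,4],np.nanmean(W[l==i],0).round(4))
E
```

```text
401 [ 0.685  -0.0397  0.0455]
405 [ 0.6824 -0.0971  0.0454]
11.35 [ 0.39097297 -0.27531033  0.13595974] [7.74052414e-05 9.84573588e-01 1.74970183e-01 5.28811465e-04] [-0.13690071  0.40475445  0.76758652  2.16007314 -0.42476141  0.72748715
 -0.30483259]
```

Call:
servo_tool:
  motion:
    - [[1, 0.03, 0.02, -0.6, 0], [1, 0, 0, -0.6, 0], [1, 0, 0, -0.5, 0], [1, 0, 0, -0.07, 0], [1, 0, 0, 0, 0], [0, 0, 0, 0, 0], [0, 0, 0, 0, 0], [0, 0, 0, 0, 0], [0, 0, 0, 0, 0], [0, 0, 0, 0, 0], [0, 0, 0, 0, 0], [0, 0, 0, 0, 0], [0, 0, 0, 0, 0], [0, 0, 0, 0, 0]]
  newtons: 40

```text
t: 12.8
eef_pos: [0.3916, -0.2749, 0.0651]
tool_rot: [0.0, 0.985, 0.174, 0.0]
contact_force: [0.4, 0.3, 3.0]
gripper_width: 0.153
grasp_force: 45.2
```

Call:
servo_tool:
  motion:
    - [[0, 0, 0, 0.2, 0], [0, 0, 0, 0.4, 0], [0, 0, 0, 0.5, 0], [0, 0, 0, 0.5, 0], [0, 0, 0, 0.5, 0], [0, 0, 0, 0.4, 0], [0, 0, 0, 0.2, 0], [0, 0, 0, 0, 0], [0, 0, 0, 0, 0]]

```text
t: 13.7
eef_pos: [0.391, -0.2742, 0.1724]
tool_rot: [-0.0, 0.985, 0.175, -0.0]
contact_force: [0.0, -0.2, -2.6]
gripper_width: 0.151
grasp_force: 44.3
```

```bash
python3 - <<'E'
from m import *
p,d,W=look("side","a2s")
cv2.imwrite("pics/a2c.png",cv2.resize(p[250:450,260:500],None,fx=2.5,fy=2.5)[...,::-1])
q,d,W=look("top","a2")
r=reg(W,.34,.54,-.35,-.16,.05,.16);n=blob(r);w=W[n];print(np.nanpercentile(w,[1,50,99],axis=0).round(3))
E
```

```text
[[ 0.376 -0.293  0.11 ]
 [ 0.425 -0.257  0.134]
 [ 0.46  -0.228  0.156]]
```

View pics/a2c.png

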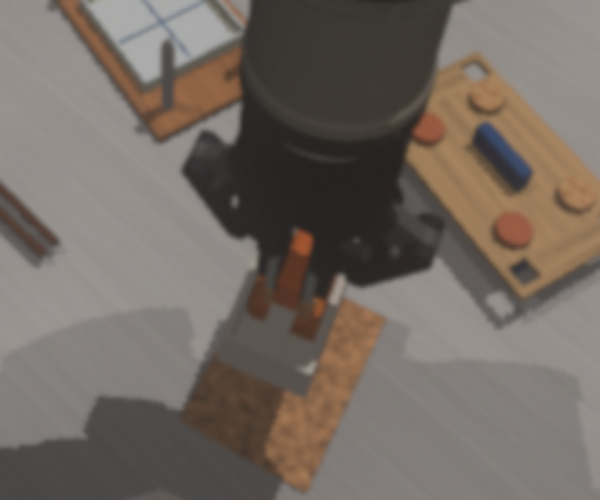

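```bash
cat >> m.py <<'E'
def tilt(dirdeg,c,W,zlo,zhi,hw=.03,r0=.0,r1=.09):
    "profile of height along the mouth direction from grip point c"
    e=np.array([np.cos(np.radians(dirdeg)),np.sin(np.radians(dirdeg))])
    D=W[...,:2]-np.array(c)[:2]; s=D@e; t=D@np.array([-e[1],e[0]])
    k=(abs(t)<hw)&(s>r0)&(s<r1)&(W[...,2]>zlo)&(W[...,2]<zhi)
    for a in np.arange(r0,r1,.01):
        j=k&(s>=a)&(s<a+.01)
        if j.sum()>3: print(f"{a*1000:.0f} n{j.sum()}",(np.percentile(W[j][:,2],[10,50,90])*1000).round(0))
E
python3 - <<'E'
from m import *
p,d,W=look("top")
tilt(20,bot.get_obs()["eef_pos"],W,.06,.2)
E
```

```text
0 n186 [122. 143. 183.]
10 n317 [130. 153. 188.]
20 n322 [124. 142. 173.]
30 n239 [113. 134. 145.]
40 n240 [112. 134. 144.]
50 n230 [112. 135. 144.]
60 n219 [112. 142. 145.]
```

Call:
servo_tool:
  motion:
    - [[0, 0.1, 0.174, 0, 0.1], [0, 0.18, 0.3, 0, 0.2], [0, 0.25, 0.434, 0, 0.3], [0, 0.25, 0.434, 0, 0.4], [0, 0.25, 0.434, 0, 0.4], [0, 0.25, 0.434, 0, 0.4], [0, 0.25, 0.434, 0, 0.4], [0, 0.25, 0.434, 0, 0.4], [0, 0.25, 0.434, 0, 0.4], [0, 0.25, 0.434, 0, 0.3], [0, 0.25, 0.434, 0, 0.3], [0, 0.25, 0.434, 0, 0.2], [0, 0.25, 0.434, 0, 0.1], [0, 0.25, 0.434, 0, 0.1], [0, 0.14, 0.24, 0, 0], [0, 0.08, 0.16, 0, 0], [0, 0, 0, 0, 0], [0, 0, 0, 0, 0]]

```text
t: 15.65
eef_pos: [0.531, -0.0322, 0.1729]
tool_rot: [0.0, 0.915, 0.403, -0.0]
contact_force: [-0.7, -0.6, -2.5]
gripper_width: 0.155
grasp_force: 44.3
```

Call:
servo_tool:
  motion:
    - [[0, -0.12, -0.2, 0, 0], [0, -0.125, -0.21, 0, 0], [0, 0, 0, -0.2, 0], [0, 0, 0, -0.2, 0], [0, 0, 0, -0.025, 0], [0, 0, 0, 0, 0], [0, 0.0, 0.0, -0.05, 0], [0, 0.03, 0.03, -0.05, 0], [0, 0.03, 0.03, -0.05, 0], [0, 0, 0, 0, 0]]
  newtons: 25

```text
t: 16.65
eef_pos: [0.5255, -0.0444, 0.1509]
tool_rot: [-0.0, 0.915, 0.404, 0.001]
contact_force: [1.0, 1.8, 7.1]
gripper_width: 0.156
grasp_force: 46.4
```

```bash
python3 - <<'E'
from m import *
p,d,W=look("top")
o=bot.get_obs();print(o["eef_pos"],o["contact_force"],o["torque"])
tilt(47.5,o["eef_pos"],W,.05,.2)
E
```

```text
[ 0.52549484 -0.0444003   0.1509058 ] [0.49233174 3.45809485 7.93258785] [ 0.21033897  0.2332054  -0.05658587]
```

```bash
python3 - <<'E'
from m import *
p,d,W=look("side")
q,d2,W2=look("top")
c=np.hstack([cv2.resize(p[150:330,230:430],(400,360)),cv2.resize(q[130:310,240:440],(400,360))])
cv2.imwrite("pics/a3c.png",c[...,::-1])
E
```

```text
(no output)
```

View pics/a3c.png

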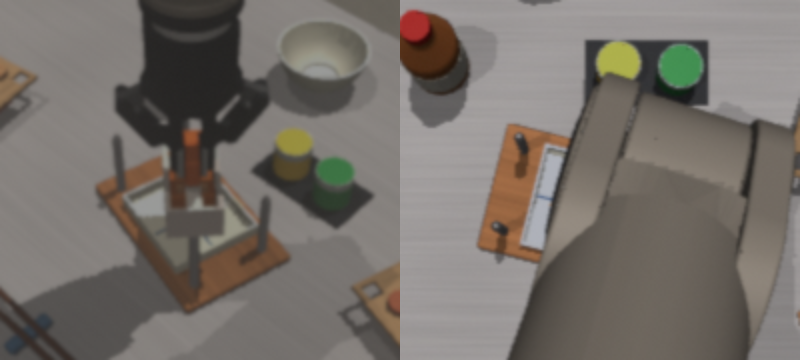

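Call:
servo_tool:
  motion:
    - [[0, 0.04, 0.04, -0.05, 0], [0, 0.04, 0.04, -0.05, 0], [0, 0.04, 0.04, -0.05, 0], [0, 0.04, 0.04, -0.05, 0], [0, 0.04, 0.04, -0.05, 0], [0, 0, 0, 0, 0]]
  newtons: 20

```text
t: 17.4
eef_pos: [0.5329, -0.0364, 0.1405]
tool_rot: [-0.0, 0.915, 0.404, 0.001]
contact_force: [-1.2, 1.3, 7.0]
gripper_width: 0.155
grasp_force: 47.9
```

```bash
cat >> m.py <<'E'
def rear(deg,back=True):
    "tilt of the shaker's rear face from side view, deg; deg = mouth direction"
    p,d,W=look("side");o=bot.get_obs();c=o["eef_pos"]
    e=np.array([np.cos(np.radians(deg)),np.sin(np.radians(deg)),0]);l=np.array([-e[1],e[0],0])
    s=(W-c)@e;t=(W-c)@l;h=W[...,2]-c[2]
    k=(abs(t)<.022)&(s<-.014)&(s>-.09)&(h<.02)&(h>-.085)
    S=s[k];Hh=h[k]
    for a in np.arange(-.085,.02,.006):
        j=(Hh>=a)&(Hh<a+.006)
        if j.sum()>3: print(f"h{a*1000:.0f} n{j.sum()} s",(np.percentile(S[j],[10,50,90])*1000).round(0))
    print(o["t"],c.round(4),o["contact_force"].round(1))
    return p
E
python3 -c "
from m import *
rear(47.5)"
```

```text
h-85 n8 s [-59. -59. -56.]
h-79 n11 s [-59. -58. -56.]
h-73 n10 s [-58. -57. -56.]
h-67 n9 s [-59. -57. -57.]
h-61 n10 s [-59. -58. -56.]
h-55 n11 s [-58. -57. -55.]
h-49 n33 s [-60. -60. -58.]
h-43 n82 s [-60. -58. -30.]
h-37 n145 s [-57. -28. -18.]
h-31 n73 s [-56. -54. -53.]
h-25 n118 s [-54. -52. -22.]
h-19 n142 s [-52. -48. -21.]
h-13 n30 s [-51. -21. -18.]
h-7 n25 s [-19. -17. -16.]
h-1 n18 s [-16. -15. -14.]
h5 n4 s [-15. -14. -14.]
17.45 [ 0.5329 -0.0365  0.1405] [-0.6  1.9  7. ]
```

Call:
servo_tool:
  motion:
    - [[0, 0.03, 0.03, -0.05, 0], [0, 0.03, 0.03, -0.05, 0], [0, 0.03, 0.03, -0.05, 0], [0, 0.02, 0.02, -0.04, 0], [0, 0, 0, 0, 0]]

```text
t: 17.95
eef_pos: [0.5371, -0.0321, 0.1328]
tool_rot: [-0.0, 0.915, 0.404, 0.001]
contact_force: [-0.9, 1.9, 5.4]
gripper_width: 0.156
grasp_force: 49.1
```

```bash
python3 -c "
from m import *
rear(47.5)"
```

```text
h-85 n10 s [-65. -64. -63.]
h-79 n9 s [-65. -64. -63.]
h-73 n9 s [-65. -63. -62.]
h-67 n10 s [-65. -64. -62.]
h-61 n10 s [-65. -64. -63.]
h-55 n9 s [-64. -63. -62.]
h-49 n15 s [-64. -63. -61.]
h-43 n8 s [-65. -64. -48.]
h-37 n115 s [-65. -63. -19.]
h-31 n97 s [-63. -61. -28.]
h-25 n95 s [-60. -58. -55.]
h-19 n122 s [-57. -54. -24.]
h-13 n148 s [-54. -51. -22.]
h-7 n36 s [-52. -20. -17.]
h-1 n22 s [-17. -16. -15.]
h5 n4 s [-15. -15. -15.]
18.0 [ 0.5371 -0.0321  0.1328] [-0.3  1.6  5.1]
```

Call:
servo_tool:
  motion:
    - [[0, 0, 0, 0.2, 0], [0, 0, 0, 0.3, 0], [0, -0.01, 0.05, 0, -0.4], [0, -0.01, 0.08, 0, -0.6], [0, -0.02, 0.1, 0, -0.8], [0, -0.02, 0.1, 0, -0.8], [0, -0.02, 0.1, 0, -0.8], [0, -0.02, 0.1, 0, -0.8], [0, -0.02, 0.1, 0, -0.8], [0, -0.02, 0.1, 0, -0.8], [0, -0.02, 0.1, 0, -0.8], [0, -0.02, 0.1, 0, -0.8], [0, -0.02, 0.1, 0, -0.8], [0, -0.02, 0.1, 0, -0.7], [0, 0, 0.07, 0, 0], [0, 0, 0, 0, 0], [0, 0, 0, 0, 0]]
  newtons: 50

```text
t: 19.7
eef_pos: [0.5277, 0.015, 0.1526]
tool_rot: [-0.0, 0.993, -0.118, 0.0]
contact_force: [-0.9, -0.2, -2.1]
gripper_width: 0.152
grasp_force: 48.8
```

```bash
python3 - <<'E'
from m import *
p=rear(-13.7)
q,_,_=look("top")
c=np.hstack([cv2.resize(p[150:330,230:430],(400,360)),cv2.resize(q[130:310,240:440],(400,360))])
cv2.imwrite("pics/a4c.png",c[...,::-1])
E
```

```text
h-49 n7 s [-32. -31. -31.]
h-43 n20 s [-64. -28. -18.]
h-37 n72 s [-64. -63. -20.]
h-31 n56 s [-62. -60. -28.]
h-25 n74 s [-59. -57. -18.]
h-19 n123 s [-56. -36. -23.]
h-13 n128 s [-53. -48. -21.]
h-7 n29 s [-51. -19. -16.]
h-1 n14 s [-16. -16. -14.]
19.75 [0.5277 0.0148 0.1526] [-0.1 -0.3 -2.3]
```

View pics/a4c.png

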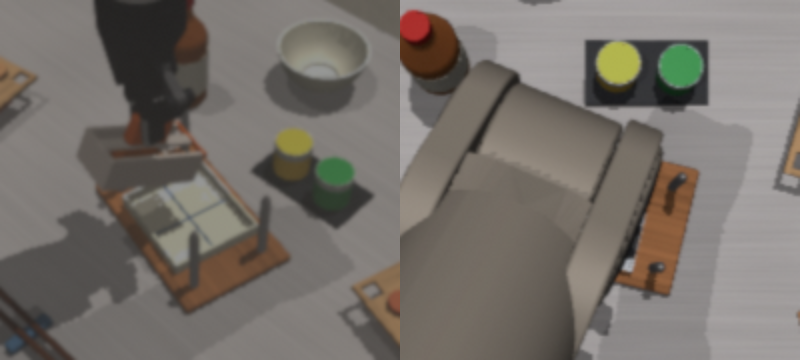

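Call:
servo_tool:
  motion:
    - [[0, 0, 0, -0.3, 0], [0, 0, 0, -0.4, 0], [0, 0, 0, 0, 0], [0, 0.15, -0.04, 0, 0], [0, -0.15, 0.04, 0, 0], [0, 0.15, -0.04, 0, 0], [0, -0.15, 0.04, 0, 0], [0, 0.15, -0.04, 0, 0], [0, -0.15, 0.04, 0, 0], [0, 0, 0, 0, 0], [0, 0, 0, 0, 0]]

```text
t: 20.9
eef_pos: [0.5273, 0.0151, 0.1243]
tool_rot: [-0.0, 0.993, -0.118, -0.0]
contact_force: [-0.5, 0.5, -2.5]
gripper_width: 0.152
grasp_force: 49.1
```

```bash
cat >> m.py <<'E'
def count():
    p,d,W=look("side");H=hsv(p)
    k=reg(W,.46,.66,-.12,.10,.012,.05)
    br=k&(H[...,0]<20)&(H[...,1]>90)
    print("brown px",br.sum(), [bot.get_obs()["contact_force"].round(2)])
    return p
E
python3 - <<'E'
from m import *
p=count()
cv2.imwrite("pics/a5c.png",cv2.resize(p[170:310,260:400],None,fx=3,fy=3)[...,::-1])
E
```

```text
brown px 189 [array([ 0.05, -0.11, -1.17])]
```

View pics/a5c.png

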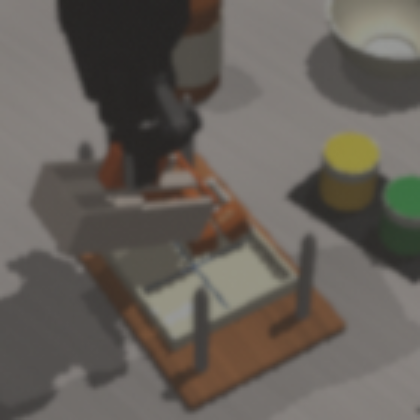

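Call:
servo_tool:
  motion:
    - [[0, 0, 0, 0.25, 0], [0, -0.06, -0.26, 0, 0], [0, -0.07, -0.27, 0, 0], [0, -0.07, -0.27, 0, 0], [0, -0.06, -0.26, 0, 0], [0, 0, 0, -0.2, 0], [0, 0, 0, 0, 0], [0, 0.15, -0.04, 0, 0], [0, -0.15, 0.04, 0, 0], [0, 0.15, -0.04, 0, 0], [0, -0.15, 0.04, 0, 0], [0, 0, 0, 0, 0], [0, 0, 0, 0, 0]]

```text
t: 22.25
eef_pos: [0.5169, -0.0272, 0.1263]
tool_rot: [-0.0, 0.993, -0.118, -0.0]
contact_force: [-0.5, 0.1, -1.9]
gripper_width: 0.157
grasp_force: 49.1
```

```bash
python3 - <<'E'
from m import *
p=count()
rear(-13.7)
q,_,_=look("top")
c=np.hstack([cv2.resize(p[170:310,260:400],(400,400)),cv2.resize(q[170:300,260:390],(400,400))])
cv2.imwrite("pics/a6c.png",c[...,::-1])
E
```

```text
brown px 153 [array([ 0.2 ,  0.27, -2.5 ])]
h-61 n16 s [-22. -17. -15.]
h-55 n21 s [-31. -27. -23.]
h-43 n6 s [-65. -64. -64.]
h-37 n53 s [-65. -63. -61.]
h-31 n57 s [-62. -60. -35.]
h-25 n85 s [-59. -56. -18.]
h-19 n121 s [-56. -37. -23.]
h-13 n127 s [-53. -48. -21.]
h-7 n31 s [-51. -19. -16.]
h-1 n15 s [-17. -15. -15.]
22.35 [ 0.5172 -0.0273  0.1264] [ 0.  -0.5 -1.1]
```

View pics/a6c.png

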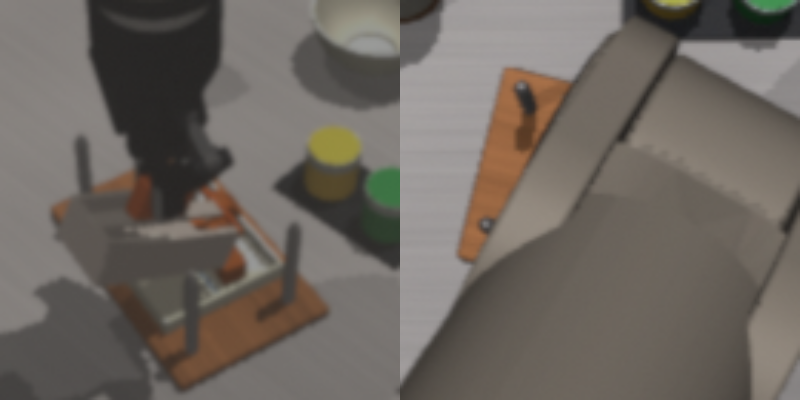

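Call:
servo_tool:
  motion:
    - [[0, 0, 0, 0.1, 0], [0, -0.25, 0.06, 0, 0], [0, -0.25, 0.06, 0, 0], [0, 0, 0, 0, 0], [0, 0.15, -0.04, 0, 0], [0, -0.15, 0.04, 0, 0], [0, 0.15, -0.04, 0, 0], [0, -0.15, 0.04, 0, 0], [0, 0.04, 0.15, 0, 0], [0, 0.04, 0.15, 0, 0], [0, 0.2, -0.05, 0, 0], [0, -0.2, 0.05, 0, 0], [0, 0.2, -0.05, 0, 0], [0, -0.2, 0.05, 0, 0], [0, 0, 0, 0, 0], [0, 0, 0, 0, 0]]

```text
t: 24.0
eef_pos: [0.5, -0.0106, 0.1303]
tool_rot: [-0.0, 0.993, -0.119, -0.0]
contact_force: [-0.1, -0.3, -1.7]
gripper_width: 0.152
grasp_force: 49.1
```

Call:
servo_tool:
  motion:
    - [[0, 0, 0, 0.1, 0], [0, 0, 0, 0.3, 0], [0, 0, 0, 0.4, 0], [0, 0, 0, 0.3, 0], [0, 0, 0, 0.1, 0], [0, 0, -0.08, 0, 0], [0, 0, -0.15, 0, 0], [0, 0, -0.22, 0, 0], [0, 0, -0.3, 0, 0], [0, 0, -0.38, 0, 0], [0, 0, -0.45, 0, 0], [0, 0, -0.45, 0, 0], [0, 0, -0.45, 0, 0], [0, 0, -0.38, 0, 0], [0, 0, -0.3, 0, 0], [0, 0, -0.22, 0, 0], [0, 0, -0.15, 0, 0], [0, 0, -0.08, 0, 0], [0, 0, 0, 0, 0], [0, 0, 0, 0, 0]]

```text
t: 26.0
eef_pos: [0.5005, -0.1545, 0.1782]
tool_rot: [-0.0, 0.993, -0.118, -0.0]
contact_force: [-0.0, -0.1, -2.0]
gripper_width: 0.154
grasp_force: 49.1
```

```bash
python3 - <<'E'
from m import *
p,d,W=look("side"); q,d2,W2=look("top")
fs=[bot.get_obs()["contact_force"][2]]
print(bot.get_obs()["eef_pos"],fs)
a=cv2.resize(p[200:400,250:450],(400,400));b=cv2.resize(q[190:280,275:395],(480,360),interpolation=cv2.INTER_CUBIC);b=np.vstack([b,np.zeros((40,480,3),np.uint8)])[:,:400] if 0 else cv2.resize(q[185:285,280:380],(400,400),interpolation=cv2.INTER_CUBIC)
cv2.imwrite("pics/a7c.png",np.hstack([a,b])[...,::-1]);np.savez("t7.npz",p=q,d=d2)
E
```

```text
[ 0.5004844  -0.154362    0.17823817] [np.float64(-1.5036050908550562)]
```

View pics/a7c.png

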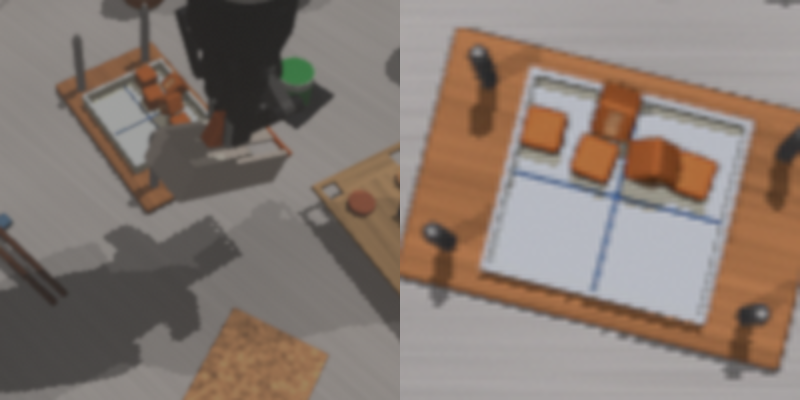

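```bash
python3 - <<'E'
from m import *
f=[]
for i in range(14):
    bot.read_camera("side"); f.append(bot.get_obs()["contact_force"][2])
print(np.mean(f),np.std(f))
z=np.load("t7.npz");p=z["p"];W=cloud("top",z["d"]);H=hsv(p)
t=np.radians(-13.71);R=np.array([[np.cos(t),-np.sin(t)],[np.sin(t),np.cos(t)]])
S=(W[...,:2]-[.5538,-.013])@R
k=(abs(S[...,0])<.05)&(abs(S[...,1])<.055)&(W[...,2]>.018)&(H[...,1]>120)
n,l,st,c=cv2.connectedComponentsWithStats(k.astype(np.uint8))
for i in range(1,n):
    if st[i,4]>8:
        w=W[l==i];print(st[i,4],(S[l==i].mean(0)*1000).round(),(np.percentile(w[:,2],[5,50,95])*1000).round())
# height grid in stand frame
print("z map (rows x +45..-5, cols y +50..-50)")
for x in range(48,-8,-5):
    print(x,[ (lambda j:int(np.median(W[j][:,2])*1000) if j.sum() else -1)((abs(S[...,0]*1000-x)<2.5)&(abs(S[...,1]*1000-y)<2.5)) for y in range(50,-52,-5)])
W=None
# shaker interior brown as seen from top
q,d,W=look("top");H=hsv(q)
k=reg(W,.42,.6,-.22,-.1,.08,.2)&(H[...,0]<20)&(H[...,1]>120);print("brown on shaker",k.sum())
n,l,st,c=cv2.connectedComponentsWithStats(k.astype(np.uint8))
for i in range(1,n):
    if st[i,4]>5: print(st[i],np.nanmean(W[l==i],0).round(3))
E
```

```text
-1.844857066497266 0.4144635670052811
438 [22. -5.] [28. 34. 47.]
91 [21. 40.] [28. 29. 32.]
z map (rows x +45..-5, cols y +50..-50)
48 [21, 21, 20, 22, 22, 24, 25, 31, 32, 30, 23, 23, 23, 23, 22, 19, 23, 22, 20, 22, 22]
43 [11, 9, 10, 9, 10, 10, 22, 39, 36, 37, 34, 10, 10, 9, 11, 10, 10, 10, 11, 9, 15]
38 [14, 10, 10, 11, 9, 10, 9, 40, 42, 41, 36, 10, 10, 11, 10, 9, 11, 10, 10, 11, 10]
33 [22, 11, 18, 10, 9, 10, 35, 38, 37, 38, 38, 11, 11, 9, 10, 11, 9, 9, 11, 10, 11]
28 [29, 28, 30, 28, 11, 10, 32, 34, 34, 33, 31, 25, 43, 44, 38, 18, 27, 18, 10, 10, 11]
23 [27, 29, 28, 29, 12, 10, 28, 28, 29, 28, 36, 41, 44, 46, 40, 34, 29, 28, 28, 10, 9]
18 [30, 29, 30, 29, 14, 11, 30, 29, 30, 27, 38, 42, 45, 46, 43, 34, 29, 29, 30, 9, 11]
13 [22, 28, 28, 27, 10, 11, 29, 30, 29, 27, 11, 42, 45, 47, 43, 36, 28, 30, 29, 10, 13]
8 [14, 9, 11, 10, 10, 26, 29, 29, 30, 26, 11, 38, 36, 34, 16, 15, 27, 27, 23, 9, 11]
3 [10, 10, 10, 9, 10, 10, 11, 11, 18, 10, 11, 11, 9, 8, 10, 9, 10, 11, 11, 11, 10]
-2 [11, 9, 10, 8, 10, 9, 11, 9, 9, 11, 10, 10, 11, 11, 11, 8, 10, 11, 10, 10, 11]
-7 [9, 9, 10, 12, 10, 9, 10, 9, 10, 10, 9, 9, 10, 10, 11, 10, 10, 9, 10, 11, 11]
brown on shaker 47
[412 229  20   6  39] [ 0.55  -0.155  0.127]
[419 270   3   5   8] [ 0.483 -0.145  0.167]
```

Call:
servo_tool:
  motion:
    - [[0, 0, 0.1, 0, 0], [0, 0, 0.2, 0, 0], [0, 0, 0.3, 0, 0], [0, 0, 0.4, 0, 0], [0, -0.05, 0.5, 0, 0], [0, -0.05, 0.6, 0, 0], [0, -0.05, 0.5, 0, 0], [0, 0, 0.45, 0, 0], [0, 0, 0.35, 0, 0], [0, 0, 0.3, 0, 0], [0, 0, 0.15, 0, 0], [0, 0, 0.05, -0.3, 0], [0, 0, 0, -0.5, 0], [0, 0, 0, -0.5, 0], [0, 0, 0, 0, 0], [0, 0, 0, 0, 0]]

```text
t: 28.45
eef_pos: [0.4941, 0.0001, 0.1261]
tool_rot: [0.0, 0.993, -0.119, -0.0]
contact_force: [0.4, -0.1, -2.1]
gripper_width: 0.149
grasp_force: 49.0
```

Call:
servo_tool:
  motion:
    - [[0, 0.3, -0.07, 0, 0], [0, -0.3, 0.07, 0, 0], [0, 0.4, -0.1, 0, 0], [0, -0.4, 0.1, 0, 0], [0, 0.4, -0.1, 0, 0], [0, -0.4, 0.1, 0, 0], [0, 0.4, -0.1, 0, 0], [0, -0.4, 0.1, 0, 0], [0, 0.4, -0.1, 0, 0], [0, -0.4, 0.1, 0, 0], [0, 0.4, -0.1, 0, 0], [0, -0.4, 0.1, 0, 0], [0, 0, 0, 0, 0], [0, 0, 0, 0, 0]]

```text
t: 29.85
eef_pos: [0.4949, 0.0011, 0.1268]
tool_rot: [-0.0, 0.993, -0.118, 0.0]
contact_force: [0.2, -0.3, -1.9]
gripper_width: 0.153
grasp_force: 49.1
```

Call:
servo_tool:
  motion:
    - [[0, 0, 0, 0.1, 0], [0, 0, 0, 0.3, 0], [0, 0, 0, 0.4, 0], [0, 0, 0, 0.4, 0], [0, 0, 0, 0.2, 0], [0, 0, -0.08, 0, 0], [0, 0, -0.15, 0, 0], [0, 0, -0.22, 0, 0], [0, 0, -0.3, 0, 0], [0, 0, -0.38, 0, 0], [0, 0, -0.45, 0, 0], [0, 0, -0.45, 0, 0], [0, 0, -0.45, 0, 0], [0, 0, -0.45, 0, 0], [0, 0, -0.4, 0, 0], [0, 0, -0.3, 0, 0], [0, 0, -0.2, 0, 0], [0, 0, -0.1, 0, 0], [0, 0, 0, 0, 0], [0, 0, 0, 0, 0]]

```text
t: 31.85
eef_pos: [0.4945, -0.1557, 0.1822]
tool_rot: [-0.0, 0.993, -0.118, -0.0]
contact_force: [-0.3, 0.5, -1.5]
gripper_width: 0.159
grasp_force: 49.2
```

```bash
cat >> m.py <<'E'
C0=np.array([.5538,-.013]);_t=np.radians(-13.71);RS=np.array([[np.cos(_t),-np.sin(_t)],[np.sin(_t),np.cos(_t)]])
def zmap(W,x0=48,x1=-50):
    S=(W[...,:2]-C0)@RS
    print("x\\y",list(range(50,-52,-5)))
    for x in range(x0,x1,-5):
        print(x,[ (lambda j:int(np.median(W[j][:,2])*1000) if j.sum() else -1)((abs(S[...,0]*1000-x)<2.5)&(abs(S[...,1]*1000-y)<2.5)) for y in range(50,-52,-5)])
def w2s(xy): return (np.asarray(xy)-C0)@RS
def s2w(xy): return C0+RS@np.asarray(xy)
E
python3 - <<'E'
from m import *
q,d,W=look("top");zmap(W);print(bot.get_obs()["eef_pos"])
f=[]
for i in range(10):
    bot.read_camera("side"); f.append(bot.get_obs()["contact_force"][2])
print(np.mean(f))
E
```

```text
x\y [50, 45, 40, 35, 30, 25, 20, 15, 10, 5, 0, -5, -10, -15, -20, -25, -30, -35, -40, -45, -50]
48 [22, 23, 22, 21, 22, 22, 25, 31, 32, 31, 24, 22, 21, 20, 22, 19, 22, 24, 22, 22, 22]
43 [10, 11, 11, 10, 11, 10, 21, 38, 37, 37, 33, 10, 9, 11, 9, 10, 10, 9, 10, 10, 14]
38 [12, 10, 10, 10, 9, 10, 10, 41, 41, 41, 36, 12, 9, 12, 9, 11, 10, 10, 10, 11, 10]
33 [22, 12, 20, 9, 9, 11, 37, 38, 38, 38, 36, 10, 10, 8, 9, 9, 10, 10, 10, 10, 14]
28 [26, 29, 29, 29, 11, 10, 33, 34, 34, 33, 31, 10, 44, 43, 40, 29, 27, 10, 12, 10, 13]
23 [27, 30, 29, 29, 11, 10, 26, 30, 29, 29, 35, 40, 45, 47, 40, 32, 29, 29, 29, 9, 11]
18 [27, 29, 29, 29, 11, 19, 30, 29, 29, 29, 37, 43, 44, 47, 40, 36, 30, 29, 28, 10, 11]
13 [24, 28, 26, 25, 10, 12, 29, 29, 30, 26, 10, 41, 45, 47, 42, 35, 30, 30, 30, 8, 12]
8 [12, 9, 11, 10, 11, 20, 29, 30, 29, 28, 10, 40, 35, 35, 25, 12, 26, 26, 24, 10, 11]
3 [10, 10, 11, 10, 10, 10, 11, 10, 18, 10, 10, 9, 12, 9, 9, 9, 10, 9, 10, 9, 11]
-2 [11, 11, 9, 9, 10, 10, 10, 10, 10, 10, 10, 10, 10, 10, 10, 10, 10, 9, 10, 10, 13]
-7 [10, 10, 9, 9, 9, 11, 9, 10, 10, 9, 10, 8, 9, 9, 10, 9, 9, 12, 10, 11, 10]
-12 [11, 9, 11, 9, 11, 9, 10, 9, 10, 10, 9, 11, 10, 9, 11, 12, 9, 10, 11, 9, 12]
-17 [11, 11, 9, 11, 10, 11, 10, 10, 9, 10, 11, 9, 10, 8, 11, 9, 10, 9, 10, 9, 12]
-22 [10, 10, 10, 10, 11, 10, 10, 10, 10, 9, 10, 10, 10, 10, 11, 11, 9, 9, 9, 10, 10]
-27 [13, 9, 10, 10, 10, 9, 8, 9, 8, 11, 10, 9, 10, 9, 10, 10, 9, 10, 9, 10, 11]
-32 [11, 9, 10, 10, 10, 10, 10, 9, 10, 10, 11, 10, 10, 10, 10, 10, 10, 10, 10, 9, 10]
-37 [12, 10, 9, 10, 10, 11, 10, 10, 9, 9, 10, 10, 9, 10, 10, 11, 10, 10, 10, 8, 12]
-42 [11, 10, 9, 10, 11, 9, 10, 10, 9, 9, 10, 9, 10, 9, 10, 10, 10, 9, 11, 10, 12]
-47 [23, 21, 15, 22, 16, 21, 23, 9, 23, 22, 20, 23, 21, 20, 23, 21, 23, 23, 19, 21, 21]
[ 0.494455   -0.15546079  0.18217138]
-1.5829118236479554
```

Call:
servo_tool:
  motion:
    - [[0, -0.205, -0.34, 0, 0.54], [0, -0.205, -0.34, 0, 0.54], [0, -0.205, -0.34, -0.2, 0.55], [0, -0.205, -0.34, -0.3, 0.55], [0, -0.205, -0.34, -0.3, 0.55], [0, -0.205, -0.35, -0.3, 0.55], [0, -0.205, -0.35, -0.3, 0.55], [0, -0.205, -0.34, -0.3, 0.54], [0, 0, 0, 0, 0], [0, 0, 0, -0.3, 0], [0, 0, 0, -0.3, 0], [0, 0, 0, -0.05, 0], [0, 0, 0, 0, 0]]
  newtons: 20

```text
t: 33.7
eef_pos: [0.4288, -0.2651, 0.0877]
tool_rot: [-0.0, 0.99, 0.143, -0.001]
contact_force: [0.9, 0.5, -2.0]
gripper_width: 0.151
grasp_force: 49.1
```

Call:
servo_tool:
  motion:
    - [[0, -0.096, -0.028, -0.055, 0], [0, -0.096, -0.028, -0.055, 0], [0, -0.096, -0.028, -0.055, 0], [0, -0.08, -0.022, -0.06, 0], [0, -0.08, -0.022, -0.06, 0], [0, -0.08, -0.022, -0.06, 0], [0, -0.085, -0.025, -0.08, 0], [0, -0.085, -0.025, -0.08, 0], [0, -0.085, -0.025, -0.07, 0], [0, 0, 0, 0, 0]]

```text
t: 34.7
eef_pos: [0.3974, -0.2753, 0.0659]
tool_rot: [0.0, 0.99, 0.142, 0.001]
contact_force: [-0.6, 0.9, 5.7]
gripper_width: 0.152
grasp_force: 51.2
```

```bash
python3 -c "
from m import *
rear(16.4)"
```

```text
h-73 n185 s [-86. -75. -62.]
h-67 n666 s [-85. -65. -50.]
h-61 n135 s [-47. -23. -16.]
h-55 n98 s [-48. -29. -19.]
h-49 n48 s [-48. -48. -47.]
h-43 n49 s [-48. -47. -46.]
h-37 n44 s [-47. -47. -46.]
h-31 n100 s [-47. -37. -19.]
h-25 n212 s [-46. -38. -21.]
h-19 n16 s [-18. -17. -16.]
h-13 n15 s [-18. -17. -16.]
h-7 n16 s [-17. -17. -15.]
h-1 n22 s [-17. -16. -15.]
h5 n4 s [-16. -15. -15.]
34.75 [ 0.3975 -0.2752  0.0659] [-1.9 -0.   5. ]
```

Call:
servo_tool:
  motion:
    - [[0, 0, 0, -0.02, 0], [1, 0, 0, 0, 0], [1, 0, 0, 0, 0], [1, 0, 0, 0, 0], [1, 0, 0, 0, 0], [1, 0, 0, 0.5, 0], [1, 0, 0, 0.8, 0], [1, 0, 0, 0.8, 0], [1, 0.5, 0.8, 0.3, 0], [1, 0.5, 0.8, 0, 0], [1, 0, 0, 0, 0], [1, 0, 0, 0, 0]]

```text
t: 35.95
eef_pos: [0.4378, -0.21, 0.1604]
tool_rot: [-0.0, 0.99, 0.144, -0.0]
contact_force: [-0.3, -0.0, -0.1]
gripper_width: 1.0
grasp_force: 0.0
```

```bash
python3 - <<'E'
from m import *
q,d,W=look("top");p,_,W2=look("side","b1s");print(bot.get_obs()["eef_pos"])
print("roof",mrect("top",reg(W,.34,.52,-.35,-.2,.027,.080),.034))
print("fin",mrect("top",reg(W,.34,.52,-.35,-.2,.058,.080),.064))
print("matall",mrect("top",reg(W,.34,.52,-.35,-.18,-.02,.1)&(hsv(q)[...,1]>70),.003))
for n,Wn in(("top",W),("side",W2)):
  print(n,np.nanpercentile(Wn[reg(Wn,.34,.52,-.35,-.2,.03,.045)][:,2],[5,50,95]).round(4))
cv2.imwrite("pics/b1.png",np.hstack([cv2.resize(q[260:360,430:530],(400,400),interpolation=2),cv2.resize(p[200:300,270:370],(400,400),interpolation=2)])[...,::-1])
print("tray1",mrect("top",reg(W,.40,.60,.18,.46,.028,.07),.036))
print("tray2",mrect("top",reg(W,.50,.72,-.43,-.15,.028,.07),.036))
E
```

```text
[ 0.43667723 -0.21150423  0.16034632]
roof (array([ 364.3, -268. ]), array([33.8, 22.5]), 17.93)Traceback (most recent call last):
  File "<stdin>", line 4, in <module>
  File "m.py", line 5, in mrect
    m=blob(cv2.morphologyEx(m.astype(np.uint8),cv2.MORPH_OPEN,np.ones((3,3))))
  File "h.py", line 27, in blob
    i=1+np.argsort(-s[1:,4])[k]; return l==i
        ~~~~~~~~~~~~~~~~~~~~^^^
IndexError: index 0 is out of bounds for axis 0 with size 0
```

Call:
servo_tool:
  motion:
    - [[1, 0, 0.85, 0.2, 0], [1, 0, 0.85, 0.2, 0], [1, 0, 0.85, 0, 0], [1, 0, 0.85, 0, 0], [1, 0, 0.85, 0, 0], [1, 0, 0.85, 0, 0], [1, 0, 0.85, 0, 0], [1, 0, 0.85, 0, 0], [1, 0, 0.85, 0, 0], [1, 0, 0.85, 0, 0], [1, 0, 0, 0, 0], [1, 0, 0, 0, 0]]

```text
t: 37.25
eef_pos: [0.4374, 0.1283, 0.1763]
tool_rot: [0.0, 0.99, 0.143, -0.0]
contact_force: [0.5, -0.8, -0.7]
gripper_width: 1.0
grasp_force: 0.0
```

```bash
python3 - <<'E'
from m import *
q,d,W=look("top");p,_,W2=look("side","b1s");print(bot.get_obs()["eef_pos"])
a=q[265:365,425:525];b=q[185:285,280:380]
cv2.imwrite("pics/b1.png",np.hstack([cv2.resize(a,(400,400),interpolation=2),cv2.resize(b,(400,400),interpolation=2)])[...,::-1])
print("tray2",mrect("top",reg(W,.50,.72,-.43,-.15,.028,.07),.036))
print("tray1",mrect("top",reg(W,.40,.60,.18,.46,.028,.07),.036))
print("roof",mrect("top",reg(W,.34,.52,-.35,-.2,.027,.080),.034))
print("fin",mrect("top",reg(W,.34,.52,-.35,-.2,.058,.080),.064))
print("matall",mrect("top",reg(W,.34,.52,-.35,-.18,-.02,.1)&(hsv(q)[...,1]>70),.003))
for n,Wn in(("top",W),("side",W2)):
  print(n,np.nanpercentile(Wn[reg(Wn,.34,.52,-.35,-.2,.03,.045)][:,2],[5,50,95]).round(4))
E
```

```text
[0.43742844 0.12722306 0.17637441]
tray2 (array([ 613. , -291.5]), array([174.9, 108.8]), 73.39)
tray1 (array([510.2, 326.6]), array([175.1,  90.9]), -80.96)
roof (array([ 403.6, -266.7]), array([109.5,  43.8]), 16.83)
fin (array([ 401.9, -272.7]), array([45. , 15.7]), 17.75)
matall (array([ 407.6, -271.7]), array([125.2,  89.4]), 14.65)
top [0.0328 0.0365 0.0393]
side [0.0337 0.0365 0.0385]
```

View pics/b1.png

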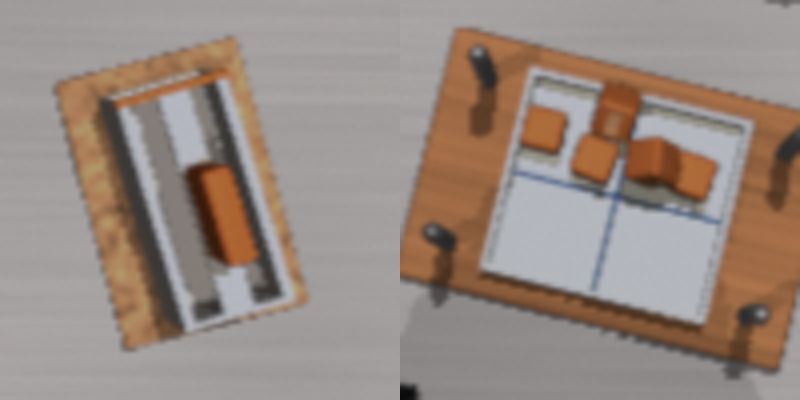

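Call:
servo_tool:
  motion:
    - [[0.5, 0.363, -0.44, -0.1, 0.97], [0.5, 0.363, -0.44, -0.1, 0.97], [0.5, 0.363, -0.44, -0.1, 0.97], [0.5, 0.363, -0.44, -0.1, 0.97], [0.5, 0.363, -0.44, -0.1, 0.97], [0.5, 0.363, -0.44, -0.1, 0.97], [0.5, 0.363, -0.44, -0.1, 0.97], [0.5, 0.363, -0.44, -0.1, 0.97], [0.5, 0.363, -0.44, -0.1, 0.97], [0.5, 0, 0, 0, 0], [0.5, 0, 0, 0, 0]]
  newtons: 20

```text
t: 38.45
eef_pos: [0.5675, -0.0313, 0.1403]
tool_rot: [-0.0, 0.787, 0.617, -0.0]
contact_force: [0.0, 0.4, 0.5]
gripper_width: 0.499
grasp_force: 0.0
```

Call:
servo_tool:
  motion:
    - [[0.5, 0.01, 0.01, -0.7, 0], [0.5, 0, 0, -0.7, 0], [0.5, 0, 0, -0.5, 0], [0.5, 0, 0, -0.35, 0], [0.5, 0, 0, 0, 0], [0.1, 0, 0, 0, 0], [0.1, 0, 0, 0, 0], [0.1, 0, 0, 0, 0], [0.1, 0, 0, 0, 0], [0.1, 0, 0, 0, 0], [0.1, 0, 0, 0, 0], [0.1, 0, 0, 0.3, 0], [0.1, 0, 0, 0.6, 0], [0.1, 0, 0, 0, 0]]

```text
t: 39.85
eef_pos: [0.5704, -0.0293, 0.0895]
tool_rot: [0.001, 0.786, 0.619, 0.002]
contact_force: [-0.0, -0.0, 0.7]
gripper_width: 0.229
grasp_force: 23.9
```

Call:
servo_tool:
  motion:
    - [[0.1, -0.079, 0, 0, -1], [0.1, -0.079, 0, 0, -1], [0.1, -0.079, 0, 0, -1], [0.1, -0.079, 0, 0, -1], [0.1, -0.079, 0, 0, -1], [0.1, -0.079, 0, 0, -1], [0.1, -0.079, 0, 0, -1], [0.1, -0.079, 0, 0, -1], [0.1, -0.079, 0, 0, -1], [0.1, -0.079, 0, 0, -1], [0.1, -0.079, 0, 0, -1], [0.1, -0.079, 0, 0, -1], [0.1, -0.079, 0, 0, -1], [0.1, 0, 0, 0, -0.1], [0.1, 0, 0, 0, 0], [0.1, 0, 0, -0.5, 0], [0.1, 0, 0, -0.4, 0], [0.1, 0, 0, -0.25, 0], [0.1, 0, 0, 0, 0]]

```text
t: 41.75
eef_pos: [0.5274, -0.0289, 0.0398]
tool_rot: [-0.0, 0.993, -0.118, -0.0]
contact_force: [-0.7, -0.9, -0.7]
gripper_width: 0.229
grasp_force: 24.3
```

Call:
servo_tool:
  motion:
    - [[0.33, 0, 0, 0, 0], [0.33, 0, 0, 0, 0], [0.33, 0, 0, 0, 0], [0.36, 0, 0, 0.4, 0], [0.36, 0, 0, 0.6, 0], [0.36, 0, 0, 0.3, 0], [0.36, 0.35, 0.09, 0, 0], [0.36, 0.35, 0.09, 0, 0], [0.36, 0.35, 0.09, 0, 0], [0.36, 0.35, 0.09, 0, 0], [0.36, 0.35, 0.07, 0, 0], [0.36, 0, 0, 0, 0], [0.36, 0, 0, 0, 0]]

```text
t: 43.05
eef_pos: [0.5969, -0.0118, 0.0923]
tool_rot: [0.0, 0.993, -0.118, -0.0]
contact_force: [0.2, -0.3, -0.2]
gripper_width: 0.359
grasp_force: 0.0
```

```bash
python3 - <<'E'
from m import *
print(bot.get_obs()["eef_pos"])
p,d,W=look("side");S=(W[...,:2]-C0)@RS;H=hsv(p)
k=(abs(S[...,0])<.055)&(abs(S[...,1])<.06)&(W[...,2]>.014)&(W[...,2]<.055)&(H[...,1]>110)
n,l,st,c=cv2.connectedComponentsWithStats(k.astype(np.uint8))
for i in range(1,n):
    if st[i,4]>8:
        w=W[l==i];print(st[i,4],(S[l==i].mean(0)*1000).round(),(np.percentile(w[:,2],[5,50,95])*1000).round())
E
```

```text
[ 0.59692422 -0.0117666   0.09233634]
248 [19. 18.] [22. 29. 38.]
69 [ 12. -38.] [20. 28. 31.]
61 [-38. -26.] [25. 28. 31.]
```

Call:
servo_tool:
  motion:
    - [[0.36, 0, 0, -0.5, 0], [0.36, 0, 0, -0.4, 0], [0.36, 0, 0, -0.15, 0], [0.36, 0, 0, 0, 0], [0.1, 0, 0, 0, 0], [0.1, 0, 0, 0, 0], [0.1, 0, 0, 0, 0], [0.1, 0, 0, 0, 0], [0.1, 0, 0, 0, 0], [0.1, 0, 0, 0.3, 0], [0.1, 0, 0, 0.6, 0], [0.1, 0, 0, 0.1, 0], [0.1, 0, 0, 0, 0]]

```text
t: 44.4
eef_pos: [0.5981, -0.0116, 0.0917]
tool_rot: [-0.0, 0.993, -0.118, 0.001]
contact_force: [0.8, 0.5, -1.1]
gripper_width: 0.225
grasp_force: 20.6
```

Call:
servo_tool:
  motion:
    - [[0.1, -0.28, 0.115, 0, 0], [0.1, -0.28, 0.115, 0, 0], [0.1, -0.28, 0.115, 0, 0], [0.1, -0.28, 0.115, 0, 0], [0.1, -0.28, 0.115, 0, 0], [0.1, 0, 0, -0.5, 0], [0.1, 0, 0, -0.5, 0], [0.1, 0, 0, -0.3, 0], [0.1, 0, 0, 0, 0], [0.32, 0, 0, 0, 0], [0.32, 0, 0, 0, 0], [0.32, 0, 0, 0, 0], [0.32, 0, 0, 0.4, 0], [0.32, 0, 0, 0.6, 0], [0.4, 0, 0, 0.8, 0], [0.4, -0.8, 0.4, 0.8, 0], [0.4, -0.8, 0.9, 0, 0], [0.4, -0.4, 0.9, 0, 0], [0.4, 0, 0, 0, 0]]

```text
t: 46.3
eef_pos: [0.4587, 0.1048, 0.142]
tool_rot: [-0.001, 0.993, -0.114, -0.002]
contact_force: [0.6, -0.5, 0.2]
gripper_width: 0.398
grasp_force: 0.0
```

```bash
python3 - <<'E'
from m import *
print(bot.get_obs()["eef_pos"])
q,d,W=look("top");zmap(W)
S=(W[...,:2]-C0)@RS;H=hsv(q)
k=(abs(S[...,0])<.055)&(abs(S[...,1])<.06)&(W[...,2]>.018)&(W[...,2]<.055)&(H[...,1]>120)
n,l,st,c=cv2.connectedComponentsWithStats(k.astype(np.uint8))
for i in range(1,n):
    if st[i,4]>8: print(st[i,4],(S[l==i].mean(0)*1000).round(),(np.percentile(W[l==i][:,2],[5,50,95])*1000).round())
E
```

```text
[0.45872702 0.1048004  0.14199263]
x\y [50, 45, 40, 35, 30, 25, 20, 15, 10, 5, 0, -5, -10, -15, -20, -25, -30, -35, -40, -45, -50]
48 [22, 21, 20, 22, 22, 20, 22, 23, 21, 22, 19, 21, 22, 22, 22, 20, 22, 23, 23, 23, 22]
43 [12, 10, 10, 10, 9, 10, 10, 11, 9, 11, 9, 8, 9, 11, 10, 9, 10, 9, 10, 10, 12]
38 [11, 10, 10, 11, 10, 9, 10, 10, 9, 10, 10, 9, 9, 9, 10, 10, 9, 9, 9, 10, 11]
33 [24, 12, 11, 11, 11, 9, 11, 10, 10, 9, 10, 10, 10, 10, 10, 10, 10, 10, 10, 11, 12]
28 [30, 30, 29, 29, 11, 10, 10, 10, 9, 10, 10, 11, 10, 10, 10, 19, 18, 10, 11, 10, 11]
23 [27, 29, 29, 30, 11, 10, 10, 10, 9, 10, 10, 10, 10, 10, 9, 28, 29, 29, 29, 9, 12]
18 [27, 29, 29, 30, 11, 29, 29, 29, 28, 11, 10, 10, 11, 11, 10, 29, 29, 29, 29, 10, 11]
13 [25, 27, 26, 24, 13, 28, 28, 29, 28, 11, 11, 10, 9, 11, 11, 29, 29, 30, 29, 11, 13]
8 [12, 11, 9, 10, 10, 30, 29, 29, 28, 10, 11, 10, 8, 10, 11, 16, 26, 27, 20, 10, 10]
3 [10, 9, 10, 10, 10, 29, 26, 28, 28, 10, 10, 9, 10, 10, 10, 9, 9, 10, 10, 10, 10]
-2 [10, 10, 10, 10, 9, 10, 9, 10, 10, 9, 10, 10, 11, 10, 9, 10, 10, 11, 10, 9, 11]
-7 [11, 9, 9, 11, 10, 10, 10, 9, 10,
[... 163 characters left out ...]
, 11, 11, 9, 10, 10, 10, 8, 10, 10, 9, 9, 11, 11]
-22 [10, 10, 10, 10, 28, 29, 29, 29, 11, 8, 10, 10, 11, 11, 10, 9, 9, 9, 9, 11, 12]
-27 [13, 9, 10, 11, 30, 29, 30, 29, 11, 11, 10, 10, 9, 29, 30, 30, 27, 11, 10, 10, 10]
-32 [11, 10, 10, 11, 10, 11, 11, 11, 9, 9, 10, 10, 10, 29, 29, 29, 29, 10, 9, 10, 10]
-37 [12, 10, 10, 10, 8, 9, 9, 9, 9, 10, 11, 8, 11, 30, 29, 29, 27, 11, 9, 9, 12]
-42 [11, 9, 10, 10, 10, 9, 10, 11, 9, 12, 12, 11, 8, 28, 28, 28, 11, 10, 9, 9, 15]
-47 [22, 23, 15, 24, 16, 22, 24, 12, 23, 21, 20, 22, 20, 21, 23, 21, 22, 23, 19, 22, 22]
90 [21. 40.] [27. 30. 32.]
93 [10. 16.] [27. 29. 31.]
93 [ 17. -33.] [27. 29. 32.]
91 [-20.  21.] [27. 29. 32.]
88 [-33. -22.] [27. 29. 31.]
```

```bash
cat >> m.py <<'E'
def trays(W,q):
    print("tray1",mrect("top",reg(W,.38,.62,.16,.48,.028,.07),.036))
    print("tray2",mrect("top",reg(W,.50,.74,-.45,-.13,.028,.07),.036))
E
python3 - <<'E'
from m import *
q,d,W=look("top");trays(W,q);print(bot.get_obs()["q"].round(2))
E
```

```text
tray1 (array([501.8, 325.3]), array([175.1, 108. ]), -80.96)
tray2 (array([ 613. , -291.5]), array([174.9, 108.8]), 73.39)
[-1.14  0.48  1.02  2.18 -0.59  0.79 -1.55]
```

Call:
servo_tool:
  motion:
    - [[0.5, 0.063, 0.324, 0, 0.965], [0.5, 0.063, 0.324, 0, 0.965], [0.5, 0.063, 0.324, 0, 0.965], [0.5, 0.063, 0.324, 0, 0.965], [0.5, 0.063, 0.324, 0, 0.965], [0.5, 0.063, 0.324, 0, 0.965], [0.5, 0.063, 0.324, 0, 0.965], [0.5, 0.063, 0.324, 0, 0.965], [0.5, 0.063, 0.324, 0, 0.965], [0.5, 0.063, 0.324, 0, 0.965], [0.5, 0.063, 0.324, 0, 0.965], [0.5, 0.063, 0.324, 0, 0.965], [0.5, 0.063, 0.324, 0, 0.965], [0.5, 0.063, 0.324, 0, 0.965], [0.5, 0.063, 0.324, 0, 0.965], [0.5, 0.063, 0.324, 0, 0.965], [0.5, 0.063, 0.324, 0, 0.965], [0.5, 0, 0, 0, 0], [0.5, 0, 0, 0, 0], [0.5, 0, 0, 0, 0]]

```text
t: 48.4
eef_pos: [0.5048, 0.3179, 0.1424]
tool_rot: [0.0, 0.65, 0.76, -0.0]
contact_force: [0.1, 0.7, -0.5]
gripper_width: 0.498
grasp_force: 0.0
```

Call:
servo_tool:
  motion:
    - [[0.5, -0.075, 0.185, -0.5, 0], [0.5, 0, 0, -0.6, 0], [0.5, 0, 0, -0.6, 0], [0.5, 0, 0, -0.3, 0], [0.5, 0, 0, 0, 0], [0.0, 0, 0, 0, 0], [0.0, 0, 0, 0, 0], [0.0, 0, 0, 0, 0], [0.0, 0, 0, 0, 0], [0.0, 0, 0, 0, 0], [0.0, 0, 0, 0, 0], [0.0, 0, 0, 0, 0]]
  newtons: 70

```text
t: 49.6
eef_pos: [0.5019, 0.3274, 0.0637]
tool_rot: [0.0, 0.648, 0.761, 0.001]
contact_force: [-2.2, -0.8, 7.0]
gripper_width: 0.119
grasp_force: 69.9
```

Call:
servo_tool:
  motion:
    - [[0, 0, 0, 0.2, 0], [0, 0, 0, 0.6, 0], [0, 0, 0, 0.8, 0], [0, 0, 0, 0.8, 0], [0, 0, 0, 0.5, 0], [0, 0, 0, 0.1, 0], [0, 0.1, -0.3, 0, -0.27], [0, 0.1, -0.6, 0, -0.27], [0, 0.1, -0.75, 0, -0.28], [0, 0.1, -0.85, 0, -0.28], [0, 0.1, -0.85, 0, -0.28], [0, 0.11, -0.85, 0, -0.28], [0, 0.11, -0.85, 0, -0.28], [0, 0.11, -0.85, 0, -0.28], [0, 0.11, -0.85, 0, -0.28], [0, 0.12, -0.75, 0, -0.27], [0, 0.12, -0.6, 0, -0.27], [0, 0.12, -0.36, 0, -0.27], [0, 0, 0, 0, 0], [0, 0, 0, 0, 0]]

```text
t: 51.6
eef_pos: [0.5526, -0.0116, 0.1817]
tool_rot: [-0.001, 0.786, 0.618, -0.001]
contact_force: [0.4, 0.3, -4.1]
gripper_width: 0.119
grasp_force: 68.7
```

```bash
python3 - <<'E'
from m import *
q,d,W=look("top","c9");p,_,W2=look("side");o=bot.get_obs();print(o["eef_pos"],o["tool_rot"],o["contact_force"])
cv2.imwrite("pics/b2.png",np.hstack([cv2.resize(q[130:330,230:430],(400,400),interpolation=2),cv2.resize(p[130:310,240:420],(400,400),interpolation=2)])[...,::-1])
E
```

```text
[ 0.55281072 -0.01014693  0.18196824] [-5.65767608e-04  7.85205944e-01  6.19234368e-01 -3.20596109e-04] [ 0.51773028  0.75852513 -3.78299909]
```

View pics/b2.png

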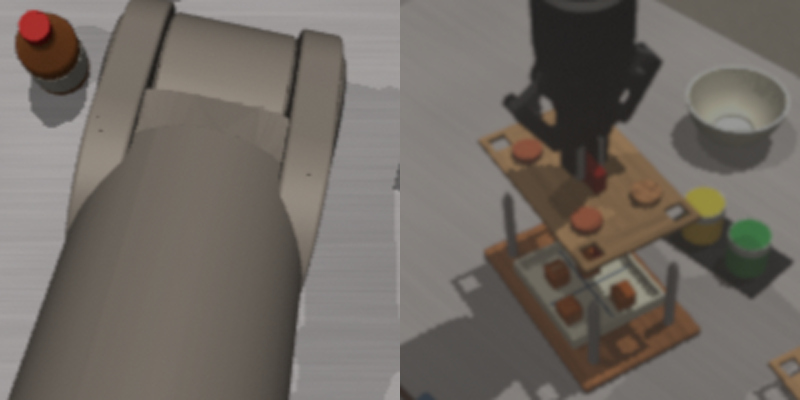

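Call:
servo_tool:
  motion:
    - [[0, 0.03, -0.01, 0, -0.02], [0, 0, 0, -0.3, 0], [0, 0, 0, -0.5, 0], [0, 0, 0, -0.35, 0], [0, 0, 0, 0, 0], [0, 0, 0, 0, 0], [0, 0, 0, 0, 0]]

```text
t: 52.4
eef_pos: [0.5551, -0.0118, 0.1371]
tool_rot: [0.0, 0.786, 0.618, 0.0]
contact_force: [0.1, -1.0, -3.2]
gripper_width: 0.117
grasp_force: 68.6
```

```bash
python3 - <<'E'
from m import *
p,d,W=look("side");o=bot.get_obs();c=o["eef_pos"];print(c,o["tool_rot"])
zt=c[2]-.0637+.036
m=reg(W,c[0]-.13,c[0]+.13,c[1]-.14,c[1]+.14,zt-.005,zt+.013)
m=blob(m);v,u=np.nonzero(m);print(len(u),rect(ray("side",np.c_[u,v],zt)),"z",np.percentile(W[m][:,2],[5,50,95]),zt)
a=ray("side",np.c_[u,v],zt)[:,:2];print((np.percentile((a-c[:2])@RS,[.5,99.5],axis=0)*1000).round(1))
# posts in side view: axis from visible lower parts, compare with near posts' tips
z=np.load("side0.npz");W0=cloud("side",z["d"])
k=reg(W0,.46,.64,-.12,.10,.03,.1)
n,l,st,cc=cv2.connectedComponentsWithStats(k.astype(np.uint8))
for i in range(1,n):
  if st[i,4]>15: print("post",st[i,4],(W0[l==i].mean(0)*1000).round(1))
H=hsv(z["p"]);V=(W0[...,0]>.44)&(W0[...,0]<.66)&(W0[...,1]>-.14)&(W0[...,1]<.12)
mm=V&(W0[...,2]>.006)&(W0[...,2]<.016)|V&(H[...,0]<20)&(H[...,1]>110)&(W0[...,2]<.02)
print("plate side",mrect("side",mm,.010))
E
```

```text
[ 0.55509587 -0.01178977  0.13720011] [3.74635690e-04 7.86465466e-01 6.17633858e-01 5.89608996e-04]
2841 (array([552. , -15.5]), array([176.6, 109.4]), 76.33) z [0.10661242 0.10873606 0.11694438] 0.10950010703075735
[[-56.3 -91.7]
 [ 52.   81.7]]
post 100 [605.8  45.   64. ]
post 104 [528.5  63.4  62.1]
post 361 [542.8   9.4  47.3]
post 480 [533.7 -52.1  51.3]
post 108 [571.  -96.6  63. ]
plate side (array([549.8, -16.2]), array([190.4, 123.4]), 76.39)
```

Call:
servo_tool:
  motion:
    - [[0, -0.03, 0, 0, 0], [0, 0, 0, -0.2, 0], [0, 0, 0, -0.2, 0], [0, 0, 0, -0.2, 0], [0, 0, 0, -0.2, 0], [0, 0, 0, 0, 0]]

```text
t: 53.05
eef_pos: [0.5523, -0.0117, 0.103]
tool_rot: [-0.001, 0.786, 0.618, -0.001]
contact_force: [-1.4, -0.3, -4.2]
gripper_width: 0.12
grasp_force: 68.6
```

Call:
servo_tool:
  motion:
    - [[0, 0, 0, -0.2, 0], [0, 0, 0, -0.2, 0], [0, 0, 0, -0.2, 0], [0, 0, 0, -0.1, 0], [0, 0, 0, 0, 0], [0, 0, 0, -0.04, 0], [0, 0, 0, 0, 0]]

```text
t: 53.75
eef_pos: [0.5534, -0.0117, 0.075]
tool_rot: [0.0, 0.786, 0.618, 0.0]
contact_force: [0.7, 0.4, -3.8]
gripper_width: 0.116
grasp_force: 68.8
```

Call:
servo_tool:
  motion:
    - [[0, 0, 0, -0.05, 0], [0, 0, 0, 0, 0], [0, 0, 0, 0, 0]]

```text
t: 54.05
eef_pos: [0.5536, -0.0117, 0.0737]
tool_rot: [0.0, 0.786, 0.618, 0.0]
contact_force: [-3.3, -0.3, 6.3]
gripper_width: 0.125
grasp_force: 70.0
```

Call:
servo_tool:
  motion:
    - [[0.5, 0, 0, 0, 0], [0.5, 0, 0, 0, 0], [0.5, 0, 0, 0, 0], [0.5, 0, 0, 0.5, 0], [0.5, 0, 0, 0.8, 0], [0.5, 0, 0, 0.7, 0], [0.5, 0, -0.7, 0, 0], [0.5, 0, -0.8, 0, 0], [0.5, 0, -0.7, 0, 0], [0.5, 0, -0.3, 0, 0], [0.5, 0, 0, 0, 0], [0.5, 0, 0, 0, 0]]

```text
t: 55.25
eef_pos: [0.5534, -0.1104, 0.1526]
tool_rot: [-0.0, 0.786, 0.618, 0.0]
contact_force: [0.8, 1.4, 0.3]
gripper_width: 0.498
grasp_force: 0.0
```

```bash
python3 - <<'E'
from m import *
q,d,W=look("top");trays(W,q);o=bot.get_obs();print(o["eef_pos"],o["tool_rot"])
H=hsv(q);m=blob((cv2.inRange(H,(100,150,30),(125,255,255))>0)&reg(W,.5,.74,-.45,-.13,.04,.07));print("handle2",mrect("top",m,.058))
n="side";p,_,W2=look(n);k=blob(reg(W2,.45,.66,-.13,.11,.04,.06));v,u=np.nonzero(k)
print("seated side",rect(ray(n,np.c_[u,v],.046)),np.percentile(W2[k][:,2],[5,50,95]).round(4))
k=reg(W,.45,.66,-.13,.11,.035,.06);print("seated top z",np.percentile(W[k][:,2],[5,50,95]).round(4),k.sum())
# flatness: plane fit in side
P=W2[k2] if 0 else W2[blob(reg(W2,.45,.66,-.13,.11,.04,.051))]
A=np.c_[P[:,:2]-P[:,:2].mean(0),np.ones(len(P))];s=np.linalg.lstsq(A,P[:,2],rcond=None)[0];print("slope mm/100mm",s*100)
E
```

```text
Traceback (most recent call last):
  File "m.py", line 43, in trays
    print("tray1",mrect("top",reg(W,.38,.62,.16,.48,.028,.07),.036))
                  ~~~~~^^^^^^^^^^^^^^^^^^^^^^^^^^^^^^^^^^^^^^^^^^^^
  File "m.py", line 5, in mrect
    m=blob(cv2.morphologyEx(m.astype(np.uint8),cv2.MORPH_OPEN,np.ones((3,3))))
  File "h.py", line 27, in blob
    i=1+np.argsort(-s[1:,4])[k]; return l==i
        ~~~~~~~~~~~~~~~~~~~~^^^
IndexError: index 0 is out of bounds for axis 0 with size 0
```

```bash
python3 - <<'E'
from m import *
q,d,W=look("top");o=bot.get_obs();print(o["eef_pos"],o["tool_rot"])
print("tray2",mrect("top",reg(W,.50,.74,-.45,-.17,.028,.07),.036))
H=hsv(q);m=blob((cv2.inRange(H,(100,150,30),(125,255,255))>0)&reg(W,.5,.74,-.45,-.13,.04,.07));print("handle2",mrect("top",m,.058))
n="side";p,_,W2=look(n);k=blob(reg(W2,.45,.66,-.13,.11,.04,.051));v,u=np.nonzero(k)
print("seated side",rect(ray(n,np.c_[u,v],.046)))
P=W2[k];A=np.c_[P[:,:2]-P[:,:2].mean(0),np.ones(len(P))];s=np.linalg.lstsq(A,P[:,2],rcond=None)[0];print("slope, z",s)
k=blob(reg(W,.45,.66,-.13,.11,.04,.051));P=W[k];print("top z",np.median(P[:,2]),k.sum())
E
```

```text
[ 0.55353114 -0.1096716   0.15260821] [-5.08119104e-04  7.85659747e-01  6.18658618e-01  1.37182983e-04]
tray2 (array([ 593.1, -360. ]), array([109.7,  38.2]), -12.25)Traceback (most recent call last):
  File "<stdin>", line 4, in <module>
  File "h.py", line 27, in blob
    i=1+np.argsort(-s[1:,4])[k]; return l==i
        ~~~~~~~~~~~~~~~~~~~~^^^
IndexError: index 0 is out of bounds for axis 0 with size 0
```

Call:
servo_tool:
  motion:
    - [[0.5, -0.3, 0.85, 0.4, 0], [0.5, -0.3, 0.85, 0.4, 0], [0.5, -0.3, 0.85, 0, 0], [0.5, -0.3, 0.85, 0, 0], [0.5, -0.3, 0.85, 0, 0], [0.5, -0.3, 0.85, 0, 0], [0.5, 0, 0.85, 0, 0], [0.5, 0, 0, 0, 0], [0.5, 0, 0, 0, 0]]

```text
t: 56.25
eef_pos: [0.4808, 0.128, 0.1848]
tool_rot: [-0.0, 0.785, 0.619, -0.0]
contact_force: [-0.2, -0.3, 1.0]
gripper_width: 0.499
grasp_force: 0.0
```

```bash
python3 - <<'E'
from m import *
q,d,W=look("top","c10");o=bot.get_obs();print(o["eef_pos"],o["tool_rot"])
print("tray2",mrect("top",reg(W,.48,.76,-.47,-.17,.028,.07),.036))
n="side";p,_,W2=look(n);k=blob(reg(W2,.45,.66,-.13,.11,.04,.051));v,u=np.nonzero(k)
print("seated side",rect(ray(n,np.c_[u,v],.046)))
P=W2[k];A=np.c_[P[:,:2]-P[:,:2].mean(0),np.ones(len(P))];s=np.linalg.lstsq(A,P[:,2],rcond=None)[0];print("slope, z",s)
k=blob(reg(W,.45,.66,-.13,.11,.04,.075));v,u=np.nonzero(k);print("top z",np.median(W[k][:,2]),k.sum(),rect(ray("top",np.c_[u,v],.046)))
H=hsv(q);m=(cv2.inRange(H,(100,130,20),(128,255,255))>0)&reg(W,.48,.76,-.47,-.13,.03,.08);print(m.sum());print("handle2",mrect("top",m,.058))
E
```

```text
[0.48099699 0.12664379 0.18484281] [ 5.70919524e-05  7.85953645e-01  6.18285401e-01 -1.68393440e-04]
tray2 (array([ 613. , -291.5]), array([174.9, 108.8]), 73.39)
seated side (array([550.6, -15.3]), array([176.4, 109.5]), 76.34)
slope, z [-7.07654831e-05  5.81880531e-04  4.50935816e-02]
top z 0.04606901702752417 5298 (array([554. , -12.5]), array([173.9, 107.8]), 76.27)
167
handle2 (array([ 612., -290.]), array([47.4, 11.4]), 73.61)
```

Call:
servo_tool:
  motion:
    - [[0.5, 0.275, -0.871, 0, -0.1], [0.5, 0.275, -0.871, 0, -0.1], [0.5, 0.275, -0.871, 0, -0.1], [0.5, 0.275, -0.871, 0, -0.1], [0.5, 0.275, -0.871, 0, -0.03], [0.5, 0.275, -0.871, 0, 0], [0.5, 0.275, -0.871, 0, 0], [0.5, 0.275, -0.871, 0, 0], [0.5, 0.275, -0.871, 0, 0], [0.5, 0.275, -0.871, 0, 0], [0.5, 0.275, -0.871, 0, 0], [0.5, 0.275, -0.871, 0, 0], [0.5, 0, 0, -0.5, 0], [0.5, 0, 0, -0.5, 0], [0.5, 0, 0, 0, 0], [0.5, 0, 0, 0, 0]]

```text
t: 57.95
eef_pos: [0.6126, -0.2926, 0.1449]
tool_rot: [-0.0, 0.803, 0.597, -0.0]
contact_force: [-0.2, 0.5, 1.3]
gripper_width: 0.498
grasp_force: 0.0
```

Call:
servo_tool:
  motion:
    - [[0.5, 0, 0.03, -0.5, 0], [0.5, 0, 0, -0.6, 0], [0.5, 0, 0, -0.6, 0], [0.5, 0, 0, -0.34, 0], [0.5, 0, 0, 0, 0], [0.0, 0, 0, 0, 0], [0.0, 0, 0, 0, 0], [0.0, 0, 0, 0, 0], [0.0, 0, 0, 0, 0], [0.0, 0, 0, 0, 0], [0.0, 0, 0, 0, 0], [0.0, 0, 0, 0, 0]]

```text
t: 59.15
eef_pos: [0.614, -0.2911, 0.0649]
tool_rot: [0.001, 0.802, 0.597, 0.001]
contact_force: [-1.3, 1.4, 6.0]
gripper_width: 0.117
grasp_force: 70.1
```

```bash
python3 - <<'E'
from m import *
n="side";p,_,W=look(n);print("tray2 side",mrect(n,reg(W,.48,.76,-.47,-.17,.028,.045),.036),bot.get_obs()["eef_pos"],bot.get_obs()["tool_rot"])
E
```

```text
tray2 side (array([ 610.7, -293.7]), array([174.8, 110.3]), 73.35) [ 0.61400541 -0.29116647  0.06491178] [9.21884136e-04 8.02163860e-01 5.97102918e-01 6.30485229e-04]
```

Call:
servo_tool:
  motion:
    - [[0, 0, 0, 0.2, 0], [0, 0, 0, 0.6, 0], [0, 0, 0, 0.8, 0], [0, 0, 0, 0.8, 0], [0, 0, 0, 0.6, 0], [0, 0, 0, 0.13, 0], [0, -0.1, 0.3, 0, 0.03], [0, -0.14, 0.6, 0, 0.05], [0, -0.16, 0.8, 0, 0.05], [0, -0.16, 0.8, 0, 0.05], [0, -0.16, 0.8, 0, 0.05], [0, -0.16, 0.8, 0, 0.05], [0, -0.16, 0.8, 0, 0.05], [0, -0.16, 0.8, 0, 0.05], [0, -0.14, 0.7, 0, 0.05], [0, -0.1, 0.4, 0, 0], [0, -0.067, 0.167, 0, 0], [0, 0, 0, 0, 0], [0, 0, 0, 0, 0]]

```text
t: 61.1
eef_pos: [0.5525, -0.0128, 0.188]
tool_rot: [0.0, 0.787, 0.617, -0.001]
contact_force: [0.2, -0.4, -2.8]
gripper_width: 0.12
grasp_force: 69.0
```

Call:
servo_tool:
  motion:
    - [[0, 0, 0, -0.3, 0], [0, 0, 0, -0.5, 0], [0, 0, 0, -0.45, 0], [0, 0, 0, 0, 0], [0, 0, 0, 0, 0], [0, 0, 0, 0, 0]]

```text
t: 61.7
eef_pos: [0.5536, -0.0125, 0.1391]
tool_rot: [0.0, 0.787, 0.617, 0.0]
contact_force: [-0.3, -0.2, -2.1]
gripper_width: 0.12
grasp_force: 68.9
```

```bash
python3 - <<'E'
from m import *
p,d,W=look("side");o=bot.get_obs();c=o["eef_pos"];print(c,o["tool_rot"])
zt=c[2]-.0649+.036
m=blob(reg(W,c[0]-.13,c[0]+.13,c[1]-.14,c[1]+.14,zt-.005,zt+.013))
v,u=np.nonzero(m);print(len(u),rect(ray("side",np.c_[u,v],zt)),"z",np.percentile(W[m][:,2],[5,50,95]),zt)
E
```

```text
[ 0.55371397 -0.01234395  0.13930844] [4.77382500e-04 7.86631365e-01 6.17422419e-01 6.50934839e-04]
2866 (array([550.4, -16.6]), array([176.9, 109.4]), 76.33) z [0.10758739 0.10966148 0.1177494 ] 0.11040844295782368
```

Call:
servo_tool:
  motion:
    - [[0, 0.01, 0.02, 0, 0], [0, 0, 0, -0.2, 0], [0, 0, 0, -0.2, 0], [0, 0, 0, -0.15, 0], [0, 0, 0, 0, 0], [0, 0, 0, 0, 0]]

```text
t: 62.35
eef_pos: [0.5533, -0.0112, 0.1162]
tool_rot: [-0.0, 0.786, 0.618, -0.0]
contact_force: [-0.1, 0.6, -2.8]
gripper_width: 0.121
grasp_force: 69.0
```

Call:
servo_tool:
  motion:
    - [[0, 0, 0, -0.1, 0], [0, 0, 0, -0.05, 0], [0, 0, 0, 0, 0], [0, 0, 0, 0, 0]]

```text
t: 62.75
eef_pos: [0.5537, -0.0111, 0.1109]
tool_rot: [0.0, 0.786, 0.618, 0.0]
contact_force: [-1.6, 0.5, 3.9]
gripper_width: 0.116
grasp_force: 69.9
```

Seated with contact force; release and back off.

Call:
servo_tool:
  motion:
    - [[0.5, 0, 0, 0, 0], [0.5, 0, 0, 0, 0], [0.5, 0, 0, 0, 0], [0.5, 0, 0, 0.4, 0], [0.5, 0, 0, 0.8, 0], [0.5, 0, 0, 0.8, 0], [0.5, -0.3, 0.8, 0.3, 0], [0.5, -0.3, 0.85, 0, 0], [0.5, -0.3, 0.85, 0, 0], [0.5, -0.3, 0.85, 0, 0], [0.5, -0.3, 0.85, 0, 0], [0.5, 0, 0.85, 0, 0], [0.5, 0, 0, 0, 0], [0.5, 0, 0, 0, 0]]

```text
t: 64.15
eef_pos: [0.4933, 0.1915, 0.2024]
tool_rot: [0.0, 0.786, 0.618, -0.0]
contact_force: [-0.2, 0.2, 0.4]
gripper_width: 0.502
grasp_force: 0.0
```

```bash
python3 - <<'E'
from m import *
q,d,W=look("top");p,_,W2=look("side");o=bot.get_obs();print(o["t"],o["eef_pos"])
k=blob(reg(W,.45,.66,-.13,.11,.076,.088));v,u=np.nonzero(k);P=W[k];print(k.sum(),rect(ray("top",np.c_[u,v],.082)))
A=np.c_[P[:,:2]-P[:,:2].mean(0),np.ones(len(P))];print("top slope,z",np.linalg.lstsq(A,P[:,2],rcond=None)[0].round(4))
k=reg(W,.62,.76,-.16,.02,.035,.06);n,l,st,c=cv2.connectedComponentsWithStats(k.astype(np.uint8))
for i in range(1,n):
    if st[i,4]>30: print("tin",np.nanmean(W[l==i],0).round(4))
print("roof",mrect("top",reg(W,.34,.52,-.35,-.2,.027,.080),.034));print("bottle",np.nanmean(W[reg(W,.6,.8,.05,.22,.14,.16)],0))
cv2.imwrite("pics/f.png",np.hstack([cv2.resize(q[100:400,200:560],(400,333)),cv2.resize(p[130:410,240:520],(333,333))])[...,::-1])
E
```

```text
64.25 [0.49359436 0.18965954 0.20249418]
4972 (array([553.6, -12.3]), array([173.9, 108. ]), 76.31)
top slope,z [ 0.0011 -0.0002  0.0817]
tin [ 0.685  -0.0397  0.0454]
tin [ 0.6824 -0.0971  0.0454]
roof (array([ 407. , -278.7]), array([109.6,  41.4]), 15.94)
bottle [0.68994308 0.12920554 0.14933491]
```

View pics/f.png

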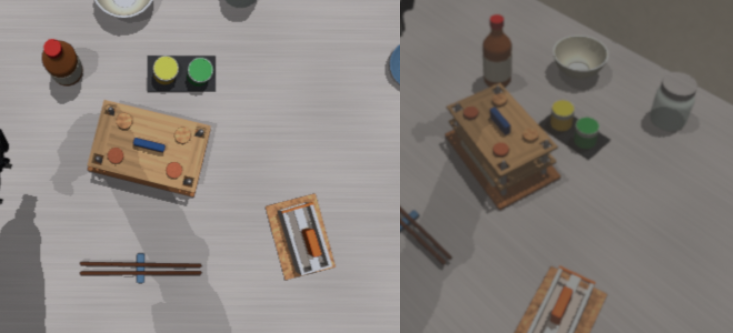

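The final picture shows both trays stacked flat with the post tips in the corner holes (plate at z 82 mm). The tins stand on the slate, the shaker is upright on its mat, and the bottle is standing.

```bash
python3 -c "
from station import bot
print(bot.hand_in())"
```

```text
the job is handed in; nothing more can be done
None
```

The job is handed in at about 64 s, with no verdict returned: tins on the slate, all five toffees flat in the pan with every quarter covered, both trays seated on the posts, shaker upright on its mat, bottle standing.

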